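# Close the board fixture: hold-down plate over two dowels, then latch

### The arm

A 6-joint arm with a two-finger parallel gripper is mounted at the origin on a cart in front of the work surface, level with it; the furniture and walls round the work are solid. World frame = base frame: x ahead of the robot, y to its left, z up, the work surface at z = 0. Lengths are in mm, angles in rad, forces in N, time in s.
With the tool pointing down it reaches from about 275 to 1000 mm from the base axis. Payload 8.4 kg.
Tool frame: the origin (TCP) lies on the centre line of the jaws, within the pads' length; the fingertips stand 22 mm ahead of it and the grasp point (between the pads) lies 3 mm ahead of it; z points along the fingers, y is the direction in which the jaws open and shut (so a half turn about z gives the same grasp; the last joint's range is limited). The gripper opens to 85 mm and grips with 20 to 120 N. Pads are 22 mm wide; open, the fingers measure 114 mm over their backs; the gripper's body (76 mm by 85 mm) begins 54 mm behind the grasp point. The pads swing forward as they close: fully open they stand 13 mm farther back than shut.
Start: joints at [1.33, 0.353, 1.633, -0, 1.155, -0.002], TCP at [147.834, 607.267, 220.081] pointing down, gripper open.
Joint ranges: [-2.63, 2.63], [-0.92, 2.1], [0.06, 2.66], [-1.3, 4.44], [0, 2.69], [-3.02, 3.02]. Speed limits (rad/s): [2.22, 2.22, 2.79, 3.14, 3.14, 3.14].

### API

Orientations are given as [roll, pitch, yaw] about the fixed x, y, z axes, in that order (R = Rz(yaw) Ry(pitch) Rx(roll)).
In Python, from rig import r gives the robot as it stands.
- The arm moves only by the tool carry_out, never from a script. Its argument "rows" is text: rows parted by semicolons, each of 5 numbers parted by spaces: the opening, from 0 (shut) to 1 (fully open), then the shift along the tool's x, y, z in units of 30 mm (1.0 is 30 mm), then the turn about the tool's z in units of 8 degrees (1.0 is 8 degrees). A call has 1 to 12 rows; each row shifts and turns the commanded pose from where the row before left it, along the tool's axes as they then stand; what a row does not reach is not made up. A row lasts 1/8 s, in which the tool goes at most 62.5 mm and 10.7 degrees, less where a joint would pass 70% of its speed; a pose out of reach is approached as far as the arm can. A call is refused whole if a number of a shift passes 1 or a number of a turn 1, either way. A call with a gripper value outside its range is refused whole. The fingers move at their own pace and stop on an object; "newtons" is the grip in N (left out, the last holds). Time passes only in rows, so rows that do not move let the fingers close. It gives the time, the measured TCP pose, the force and the opening at its end, in the units of the state.
- r.sense(): the state, without advancing time (a new reading comes with each control period).
- r.grab_frame(name): name is "scene" or "top" or "wrist"; returns the picture (420x560x3 uint8, blue, green, red); there is no depth.
- r.get_calibration(name): a dict with "intrinsics" (3x3 intrinsics, pixels), "k1" (the pictures are not rectified: a ray, as slopes to the right and down, at radius r is drawn at 1 + k1 r^2 times it, then the intrinsics apply), "position" and "rotation" of the camera in the world. Camera axes: x right, y up, looking along -z (the intrinsics and any distortion apply to the point x, -y, -z); pixel columns grow to the right and rows downward; lengths in mm; the calibration is good to about 2 mm. A picture is of the moment at which its call begins: read the wrist's pose just before it. get_calibration takes no time and is no camera call; for the wrist camera it gives the pose at the moment of the call.
- r.sign_off(): hands the job in, once; it reports no verdict.
The state is a dict: "clock": time; "qpos": joint angles; "qvel": joint speeds; "joint_efforts": joint torques, N m; "eef_pos": TCP position; "tcp_rot": TCP orientation; "contact_force": force on the tool from outside, world axes, zero at the start; "wrist_torque": the same for the moment, N m; "opening": opening from 0.0 (shut) to 1.0 (fully open).
Only numpy, scipy, OpenCV 4.12 (cv2) and the standard library are available. Lean on these libraries where they do the work, as an engineer would, in place of code of your own. Each camera call takes 0.05 s, during which the arm holds its last target.

### The job

Close up the board fixture: set the loose hold-down plate level over the two dowel pins of the nest so that it goes fully home, flat on the nest, then swing the latch all the way over the plate's edge. The nest has been re-clamped somewhere along its slots, so feel for the pins and do not force the plate; leave the flux bottle beside the fixture standing where it is.

Things in the scene. Friction and masses are not known exactly. Their poses are not given: they have to be found in the camera images.
- fixture: fixture fixed on the bench: aluminium base plate 156 (x) x 180 (y) x 12 mm, x -92 to +64, y -90 to +90 mm from the origin; origin on the bench below the neutral place of the nest, z up, x along the base's two slots. On it the black nest block, 100 (x) x 146 (y) mm, its top 34 mm above the bench, with four small boards in its pocket and two upright dowel pins.
- dowel_line (a point): NEUTRAL place of the midpoint between the two dowel tops, 58 mm above the bench; axes are the fixture's. Steel pins, 8 mm in diameter, 1.2 mm lead-in on top, stand at y = -60 and +60 mm. Nest and pins are clamped firmly anywhere from -9 to +9 mm of here along x: that shift is NOT reported, it must be seen or felt. Their y and yaw are exact.
- plate_handle (a point): centre of the handle bar of the loose hold-down plate; z up, y along the bar. The flat-sided bar is 14 (x) x 104 (y) x 16 mm high, 26 mm clear above the plate's top. This point is 42 mm above the plate's underside: 100 mm above the bench when the plate rests on the pin tops, 76 mm when fully home on the nest.
- plate_mid (a point): centre of the aluminium hold-down plate, half-way up its thickness, below the handle; axes as the handle's. 90 (x) x 150 (y) x 8 mm, about 0.4 kg, balanced, two windows; two through holes of 9.2 mm with a 1 mm chamfer at y = -60 and +60 mm, x = 0, for the dowels. It fits either way round.
- latch_pivot (a point): point on the latch's upright hinge axis, 72 mm above the bench (mid-height of its knob), at fixture x = -72, y = 0 mm (robot's side); axes are the fixture's. Steel arm 16 mm wide, underside 44.5 mm above the bench, 2.5 mm over the top of the seated plate. Black round knob, 16 mm in diameter, 34 mm from the axis, 57 to 88 mm above the bench.
- latch_arm (a joint): angle of the swing latch, rad; stiff, stays where left (about 2 N at the knob). At 0 the arm points along the fixture's +y, clear of the plate; growing values turn it clockwise seen from above; at 1.57 it points along the fixture's +x, over the plate's near edge. Range -0.6 to 1.6.
- flux: flux bottle standing alone beside the fixture, in front of the large parts tray, 36 mm in diameter, 92 mm high, origin at the centre of its foot; a bystander

How it is judged:
By the outcome, as a careful person would: the job done as asked, in the order asked, and still so for the second after the job is handed in, with the robot touching nothing.
It also fails if it takes over 53 s, if anything falls off the work surface, if the arm or the gripper's body presses on something with over 40 N, if the wrist force passes 120 N, or if a joint passes its speed limit or range.

## Working session

There is one attempt and no reset: what is moved stays moved. The work goes in short steps, Python scripts to look and compute and a tool call to move; the robot and the scene stay as the last step left them, time stands still between calls to the robot, and variables do not carry over. Pictures are saved under pics/ and viewed, and the job is handed in when it is done.

Besides the shell and the picture viewer there is one more tool, called after "Call:" in YAML: its name, and indented under it one key for each argument. carry_out: Moves the arm, as the interface text tells. Its arguments: {"type":"object","properties":{"rows":{"type":"string"},"newtons":{"type":"number"}},"required":["rows"]}

```bash
ls; mkdir -p pics; python3 - <<'E'
from rig import r
import cv2
print(r.sense())
for n in("scene","top","wrist"):
    print(n,r.get_calibration(n))
    cv2.imwrite(f"pics/{n}0.png",r.grab_frame(n))
E
```

```text
pics
{'clock': 0.0, 'qpos': array([ 1.32960768e+00,  3.53651875e-01,  1.63412349e+00, -1.18248167e-05,
        1.15520438e+00, -2.39519905e-03]), 'qvel': array([ 1.26406441e-03,  1.28214882e-03, -8.19621279e-04,  1.72887440e-05,
        1.05021468e-04, -4.59187166e-04]), 'joint_efforts': array([ 2.33362793e-03, -6.05268574e+01, -3.42063296e+01,  7.09907090e-05,
        9.43920080e-03,  5.18699051e-05]), 'eef_pos': array([147.71600127, 606.79182508, 219.36392192]), 'tcp_rot': array([-3.14020554e+00,  7.48924430e-06,  2.90280400e+00]), 'contact_force': array([-0.94964693, -0.16312495,  0.53574096]), 'wrist_torque': array([0.00810423, 0.00898041, 0.04911597]), 'opening': 1.0009520848813254}
scene {'intrinsics': array([[432.84108454,   0.        , 279.02752853],
       [  0.        , 432.84108454, 215.63494051],
       [  0.        ,   0.        ,   1.        ]]), 'k1': -0.06571318924569403, 'position': array([180.5877556 , 240.24164087, 655.1195162 ]), 'rotation': array([ 0.78109469,  0.009219  , -2.38383047])}
top {'intrinsics': array([[414.20276452,   0.        , 271.69380526],
       [  0.        , 414.20276452, 208.33123313],
       [  0.        ,   0.        ,   1.        ]]), 'k1': -0.05846867074802346, 'position': array([ 489.0910588 , -204.30270349,  921.41151458]), 'rotation': array([ 0.10835918, -0.01268154, -1.56973541])}
wrist {'intrinsics': array([[326.28705266,   0.        , 276.50410655],
       [  0.        , 326.28705266, 210.89603088],
       [  0.        ,   0.        ,   1.        ]]), 'k1': -0.058748777195409406, 'position': array([ 65.71258727, 627.32114429, 372.9749388 ]), 'rotation': array([-3.31296646e-01,  1.00664704e-03,  1.33215902e+00])}
```

View pics/scene0.png

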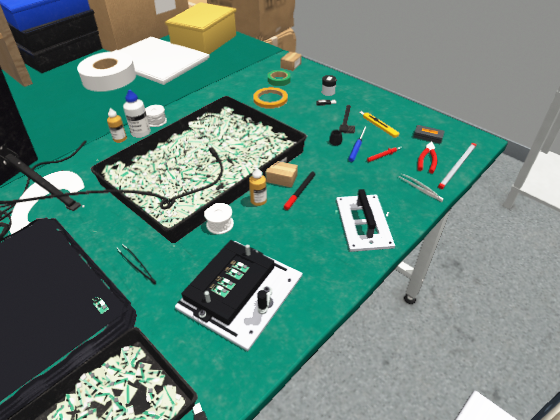

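View pics/top0.png

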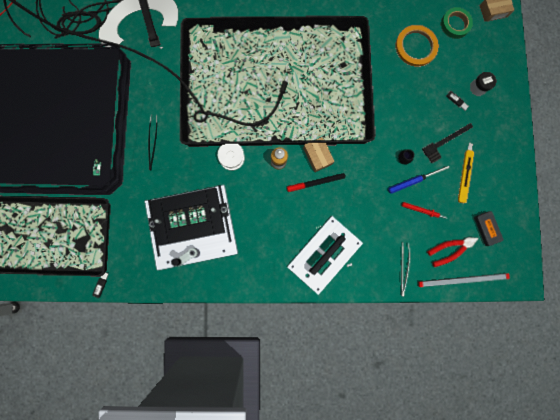

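View pics/wrist0.png

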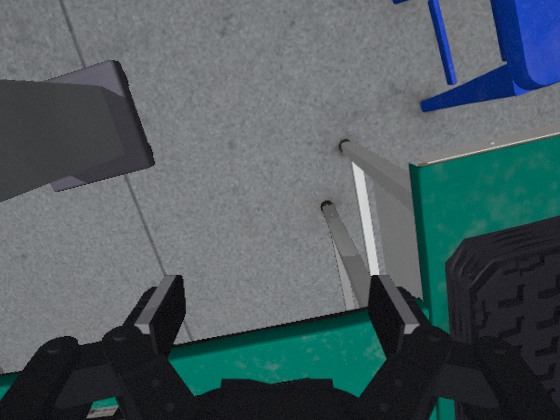

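The scene and top views show the fixture (top ≈ (190,228)), the loose plate (top ≈ (326,255)) and the flux bottle (top ≈ (279,157)). The wrist camera sees only the bench corner. I'll enlarge crops next.

```bash
cat > h.py <<'E'
from rig import r
import cv2, numpy as np
from scipy.spatial.transform import Rotation as R
def cal(n):
    c=r.get_calibration(n); c['R']=R.from_euler('xyz',c['rotation']).as_matrix(); return c
def ray(c,u,v):
    K=c['intrinsics']; x=(u-K[0,2])/K[0,0]; y=(v-K[1,2])/K[1,1]
    rd=np.hypot(x,y); s=rd
    for _ in range(20): s=rd/(1+c['k1']*s*s)
    f=s/rd if rd>0 else 1
    return c['R']@np.array([x*f,-y*f,-1.])
def plane(c,u,v,z):
    d=ray(c,u,v); return c['position']+d*(z-c['position'][2])/d[2]
def proj(c,p):
    q=c['R'].T@(np.array(p,float)-c['position']); x,y=q[0]/-q[2],-q[1]/-q[2]
    s=1+c['k1']*(x*x+y*y); K=c['intrinsics']
    return np.array([K[0,0]*x*s+K[0,2],K[1,1]*y*s+K[1,2]])
def tri(obs):
    A=np.zeros((3,3));b=np.zeros(3);L=[]
    for c,u,v in obs:
        d=ray(c,u,v);d/=np.linalg.norm(d);P=np.eye(3)-np.outer(d,d);A+=P;b+=P@c['position'];L.append((P,c['position']))
    p=np.linalg.solve(A,b); return p,[float(np.linalg.norm(P@(p-o))) for P,o in L]
E
python3 - <<'E'
import cv2
t=cv2.imread('pics/top0.png');s=cv2.imread('pics/scene0.png')
def crop(im,x,y,w,h,k,n): cv2.imwrite(n,cv2.resize(im[y:y+h,x:x+w],None,fx=k,fy=k,interpolation=cv2.INTER_CUBIC))
crop(t,140,140,130,140,4,'pics/t_fix.png')
crop(t,280,205,100,100,6,'pics/t_pl.png')
crop(s,170,230,140,120,5,'pics/s_fix.png')
crop(s,325,180,80,80,7,'pics/s_pl.png')
E
```

```text
(no output)
```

View pics/t_fix.png

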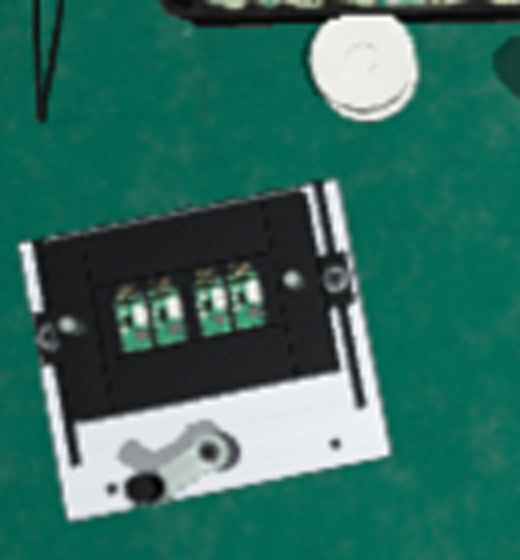

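View pics/t_pl.png

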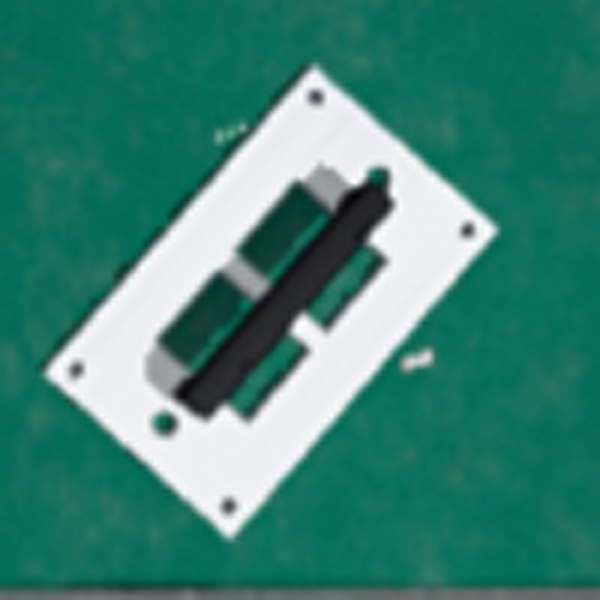

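View pics/s_fix.png

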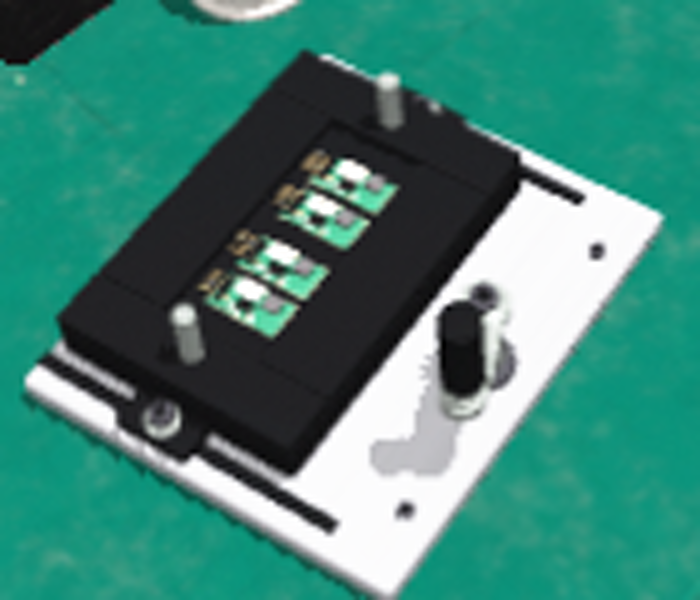

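View pics/s_pl.png

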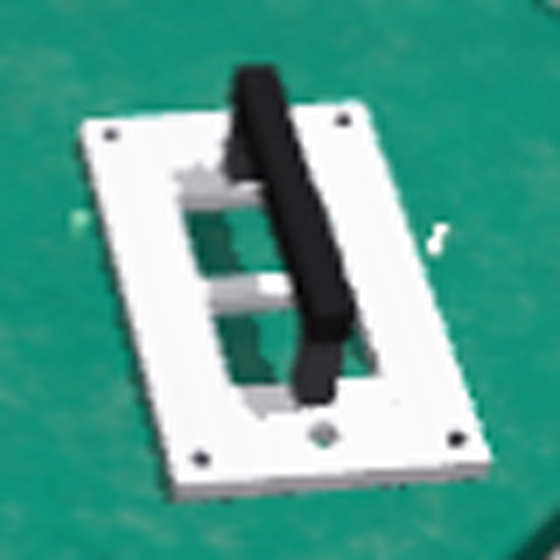

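Base-plate corners, two dowels, latch (swung to the left, at a slightly negative angle) and the plate are all clear in both views. I'll extract corners by mask and fine-crop the dowels.

```bash
cat > m1.py <<'E'
from h import *
t=cv2.imread('pics/top0.png');s=cv2.imread('pics/scene0.png')
ct,cs=cal('top'),cal('scene')
def quad(im,box):
    x,y,w,h=box; c=im[y:y+h,x:x+w]
    c=cv2.resize(c,None,fx=4,fy=4,interpolation=cv2.INTER_CUBIC)
    hsv=cv2.cvtColor(c,cv2.COLOR_BGR2HSV)
    m=((hsv[...,1]<70)&(hsv[...,2]>150)).astype(np.uint8)*255
    m=cv2.morphologyEx(m,cv2.MORPH_OPEN,np.ones((9,9)))
    cn=max(cv2.findContours(m,cv2.RETR_EXTERNAL,cv2.CHAIN_APPROX_NONE)[0],key=cv2.contourArea)
    return (cn[:,0]+.5)/4-.5+[x,y]
def corners(pts):
    hull=cv2.convexHull(pts.astype(np.float32))
    for e in np.linspace(2,12,40):
        a=cv2.approxPolyDP(hull,e,True)
        if len(a)==4: break
    a=a[:,0]
    # refine by line fit
    L=[]
    for i in range(4):
        p,q=a[i],a[(i+1)%4];d=(q-p);l=np.linalg.norm(d);d/=l
        n=np.array([-d[1],d[0]]);w=pts-p
        k=(abs(w@n)<1.5)&(w@d>.1*l)&(w@d<.9*l)
        vx,vy,x0,y0=cv2.fitLine(pts[k].astype(np.float32),cv2.DIST_HUBER,0,.01,.01).ravel();L.append((vx,vy,x0,y0))
    out=[]
    for i in range(4):
        a1,b1=L[i-1],L[i];A=np.array([[a1[0],-b1[0]],[a1[1],-b1[1]]]);k=np.linalg.solve(A,[b1[2]-a1[2],b1[3]-a1[3]])
        out.append([a1[2]+k[0]*a1[0],a1[3]+k[0]*a1[1]])
    return np.array(out)
if __name__=="__main__":
    for nm,im,c,box,z in [('plT',t,ct,(280,205,100,100),8),('fixT',t,ct,(140,180,105,100),12),('plS',s,cs,(325,180,80,80),8),('fixS',s,cs,(170,232,140,118),12)]:
        k=corners(quad(im,box)); print(nm,k.round(1).tolist())
        w=np.array([plane(c,u,v,z) for u,v in k]);print(w.round(1).tolist(),'mid',w.mean(0).round(1), [round(float(np.linalg.norm(w[i]-w[i-1])),1) for i in range(4)])
    def crop(im,x,y,w,h,k,n): cv2.imwrite(n,cv2.resize(im[y:y+h,x:x+w],None,fx=k,fy=k,interpolation=cv2.INTER_CUBIC))
    A=[cv2.resize(im[y:y+20,x:x+20],None,fx=15,fy=15,interpolation=cv2.INTER_CUBIC) for im,x,y in [(t,147,211),(t,203,200),(s,197,288),(s,238,240)]]
    cv2.imwrite('pics/pins.png',np.vstack([np.hstack(A[:2]),np.hstack(A[2:])]))
E
python3 m1.py
```

```text
plT [[331.70001220703125, 215.5], [362.6000061035156, 242.6999969482422], [317.8999938964844, 294.6000061035156], [286.79998779296875, 266.70001220703125]]
[[572.8, -349.2, 8.0], [512.6, -417.0, 8.0], [399.7, -316.6, 8.0], [460.2, -248.9, 8.0]] mid [ 486.3 -332.9    8. ] [150.8, 90.7, 151.1, 90.8]Traceback (most recent call last):
  File "m1.py", line 32, in <module>
    k=corners(quad(im,box)); print(nm,k.round(1).tolist())
  File "m1.py", line 24, in corners
    vx,vy,x0,y0=cv2.fitLine(pts[k].astype(np.float32),cv2.DIST_HUBER,0,.01,.01).ravel();L.append((vx,vy,x0,y0))
                ~~~~~~~~~~~^^^^^^^^^^^^^^^^^^^^^^^^^^^^^^^^^^^^^^^^^^^^^^^^^^^^
cv2.error: OpenCV(4.12.0) /io/opencv/modules/imgproc/src/linefit.cpp:50: error: (-215:Assertion failed) count > 0 in function 'fitLine2D_wods'
```

```bash
sed -i 's/^    m=cv2.morphologyEx/    if fix: m=(~((hsv[...,0]>70)\&(hsv[...,0]<95)\&(hsv[...,1]>100)\&(hsv[...,2]>50))).astype(np.uint8)*255\n    m=cv2.morphologyEx/; s/def quad(im,box)/def quad(im,box,fix=False)/; s/corners(quad(im,box))/corners(quad(im,box,"fix" in nm))/' m1.py; python3 m1.py
```

```text
plT [[331.70001220703125, 215.5], [362.6000061035156, 242.6999969482422], [317.8999938964844, 294.6000061035156], [286.79998779296875, 266.70001220703125]]
[[572.8, -349.2, 8.0], [512.6, -417.0, 8.0], [399.7, -316.6, 8.0], [460.2, -248.9, 8.0]] mid [ 486.3 -332.9    8. ] [150.8, 90.7, 151.1, 90.8]
fixT [[224.10000610351562, 184.1999969482422], [237.8000030517578, 253.6999969482422], [156.10000610351562, 270.1000061035156], [144.3000030517578, 200.39999389648438]]
[[641.7, -109.9, 12.0], [488.3, -141.8, 12.0], [452.0, 36.0, 12.0], [605.0, 66.7, 12.0]] mid [546.7 -37.2  12. ] [180.4, 156.6, 181.4, 156.1]
plS [[376.3999938964844, 194.3000030517578], [394.8999938964844, 246.1999969482422], [349.70001220703125, 249.39999389648438], [335.70001220703125, 196.89999389648438]]
[[513.6, -417.0, 8.0], [400.3, -315.7, 8.0], [460.8, -248.2, 8.0], [574.4, -348.6, 8.0]] mid [ 487.3 -332.4    8. ] [91.5, 152.0, 90.6, 151.7]
fixS [[230.1999969482422, 238.60000610351562], [303.5, 273.0], [247.6999969482422, 350.70001220703125], [173.1999969482422, 307.5]]
[[650.1, -105.8, 12.0], [487.2, -141.0, 12.0], [449.9, 37.4, 12.0], [603.3, 70.5, 12.0]] mid [547.6 -34.7  12. ] [182.4, 166.6, 182.3, 156.9]
```

View pics/pins.png

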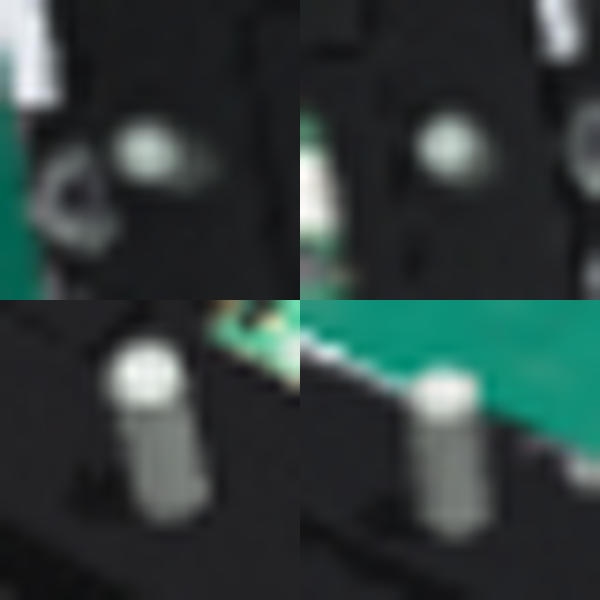

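```bash
python3 - <<'E'
from h import *
ct,cs=cal('top'),cal('scene')
L=tri([(ct,156.3,220.7),(cs,206.3,292.5)]);Rr=tri([(ct,212.4,209.4),(cs,247.2,245.7)])
print(L,Rr)
# planes z=58
for c,a,b in((ct,(156.3,220.7),(212.4,209.4)),(cs,(206.3,292.5),(247.2,245.7))):
    p,q=plane(c,*a,58),plane(c,*b,58);d=p-q;print(p,q,(p+q)/2,np.linalg.norm(d),np.degrees(np.arctan2(-d[0],d[1])))
W=np.array([[641.7,-109.9],[488.3,-141.8],[452,36],[605,66.7]])
M=np.array([[64,-90],[-92,-90],[-92,90],[64,90.]])
Mc=M-M.mean(0);Wc=W-W.mean(0)
th=np.arctan2((Mc[:,0]*Wc[:,1]-Mc[:,1]*Wc[:,0]).sum(),(Mc*Wc).sum());Rm=np.array([[np.cos(th),-np.sin(th)],[np.sin(th),np.cos(th)]])
o=W.mean(0)-Rm@M.mean(0);print('fix yaw',np.degrees(th),'org',o)
print('pins mid in fix T/S', Rm.T@((plane(ct,156.3,220.7,58)+plane(ct,212.4,209.4,58))[:2]/2-o),Rm.T@((plane(cs,206.3,292.5,58)+plane(cs,247.2,245.7,58))[:2]/2-o), Rm.T@((L[0]+Rr[0])[:2]/2-o))
lp=np.r_[o+Rm@[-72,0],72];print('latch',lp,proj(ct,lp),proj(cs,lp))
W=np.array([[572.8,-349.2],[512.6,-417],[399.7,-316.6],[460.2,-248.9]])
d=W[0]+W[1]-W[2]-W[3];e=W[3]+W[0]-W[1]-W[2];print('plate long axis deg',np.degrees(np.arctan2(d[1],d[0])),np.degrees(np.arctan2(e[1],e[0])))
t=cv2.imread('pics/top0.png');s=cv2.imread('pics/scene0.png')
A=[cv2.resize(im[y:y+50,x:x+50],None,fx=8,fy=8,interpolation=cv2.INTER_CUBIC) for im,x,y in [(t,302,228),(s,348,184)]]
cv2.imwrite('pics/han.png',np.hstack(A))
E
```

```text
(array([556.56301526,  26.51410191,  57.58537481]), [0.15641759807142605, 0.15641759807155028]) (array([580.70257463, -90.73659645,  58.02172674]), [0.2873695410391405, 0.28736954103914564])
[556.41375204  26.29302574  58.        ] [580.48109235 -90.92018097  58.        ] [568.44742219 -32.31357761  58.        ] 119.65856717399006 11.603247863440522
[556.4387177   26.75031512  58.        ] [580.9673724  -90.59429748  58.        ] [568.70304505 -31.92199118  58.        ] 119.88082835722874 11.806590876219575
fix yaw 11.599694796074642 org [560.46406849 -34.43498216]
pins mid in fix T/S [8.24686079 0.47284315] [8.57600024 0.80503316] [8.46913066 0.63376776]
latch [489.9345734  -48.91221678  72.        ] [190.25145464 252.76025359] [266.5274553  282.75381921]
plate long axis deg -41.669791509906474 48.3061520989649
```

View pics/han.png

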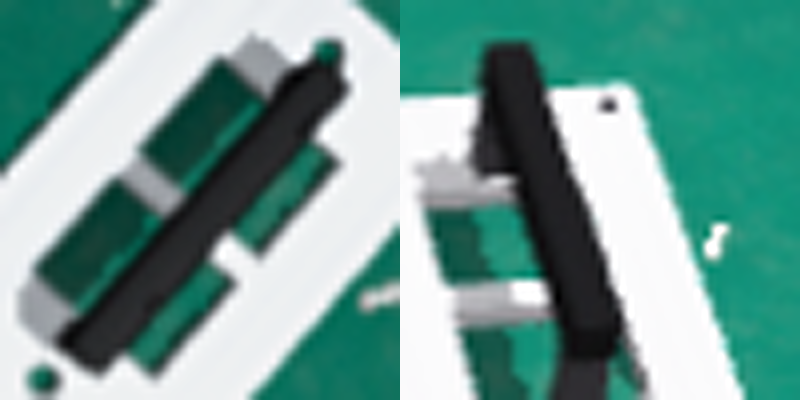

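Pin mid-point triangulates to about (568.5, −32.1, 58), so the nest is shifted about +8.4 mm, with fixture yaw about 11.65°. The plate lies flat at about (486.8, −332.7) with its x axis at 48.3°. Next I'll check the handle height from two views and plan the first move, which is a wrist-camera hover over the pins.

```bash
cat >> h.py <<'E'
def state():
    s=r.sense(); p=s['eef_pos']; yaw=np.degrees(s['tcp_rot'][2]); return s,p,yaw
def need(tx,ty,tz,tyaw,p=None,yaw=None):
    """totals: turn units, then shift units in axes after the turn, and before"""
    if p is None: s,p,yaw=state(); print('clock %.2f pos %s yaw %.2f rot %s F %s M %s open %.3f'%(s['clock'],p.round(1),yaw,s['tcp_rot'].round(4),s['contact_force'].round(1),s['wrist_torque'].round(2),s['opening']))
    turn=-((tyaw-yaw+180)%360-180)/8
    out=[]
    for y in (yaw,tyaw):
        a=np.radians(y);d=np.array([tx,ty])-p[:2]
        out.append(np.round([(d@[np.cos(a),np.sin(a)])/30,(d@[np.sin(a),-np.cos(a)])/30,(p[2]-tz)/30],3))
    print('turn units %.3f  shift(before-turn axes) %s  (after-turn axes) %s'%(turn,out[0],out[1]))
E
python3 - <<'E'
from h import *
ct,cs=cal('top'),cal('scene')
print('handle top',tri([(ct,327.3,254.5),(cs,366.3,207.1)]))
need(568.5,-32.1,150,101.65)
E
```

```text
handle top (array([ 486.9648828 , -332.48132783,   45.9942466 ]), [0.2755829222508779, 0.2755829222509392])
clock 0.15 pos [147.7 606.9 219.5] yaw 166.32 rot [-3.1405  0.      2.9029] F [ 0.  -0.3 -0.7] M [ 0.02 -0.    0.08] open 0.998
turn units 8.084  shift(before-turn axes) [-18.665 -17.379   2.317]  (after-turn axes) [-23.693   9.436   2.317]
```

Call:
carry_out:
  rows: "1 -1 -0.5 0 1;1 -1 -0.4 0 1;1 -1 -0.3 0 1;1 -1 -0.2 0 1;1 -1 0 0 1;1 -1 0.2 0 1;1 -1 0.4 0 1;1 -1 0.4 0 1.08"

```text
out of range: a turn must lie within [-1, 1]
```

Call:
carry_out:
  rows: "1 -1 -0.5 0 1;1 -1 -0.4 0 1;1 -1 -0.3 0 1;1 -1 -0.2 0 1;1 -1 0 0 1;1 -1 0.2 0 1;1 -1 0.4 0 1;1 -1 0.4 0 1;1 -1 0.5 0 0.08"

```text
clock: 1.27
eef_pos: [350.2, 403.9, 219.9]
tcp_rot: [-3.141, 0.0, 1.773]
contact_force: [1.3, 0.4, -0.5]
opening: 1.001
```

```bash
python3 -c "
from h import *
need(568.5,-32.1,150,101.65)"
```

```text
clock 1.27 pos [350.2 403.9 219.9] yaw 101.56 rot [-3.1414e+00  1.0000e-04  1.7725e+00] F [ 1.3  0.4 -0.5] M [ 0.02  0.03 -0.01] open 1.001
turn units -0.012  shift(before-turn axes) [-15.695   4.217   2.33 ]  (after-turn axes) [-15.702   4.191   2.33 ]
```

Call:
carry_out:
  rows: "1 -1 0.3 0 0;1 -1 0.3 0 0;1 -1 0.3 0 0;1 -1 0.3 0 0;1 -1 0.3 0 0;1 -1 0.3 0 0;1 -1 0.3 0 0;1 -1 0.3 0.4 0;1 -1 0.3 0.4 0;1 -1 0.3 0.4 0;1 -1 0.3 0.4 0;1 -1 0.3 0.4 0"

```text
clock: 2.78
eef_pos: [528.5, 73.1, 159.6]
tcp_rot: [-3.141, -0.0, 1.775]
contact_force: [-0.1, 0.1, -0.3]
opening: 1.003
```

```bash
python3 -c "
from h import *
need(568.5,-32.1,150,101.65)"
```

```text
clock 2.77 pos [528.5  73.1 159.6] yaw 101.67 rot [-3.1413e+00 -1.0000e-04  1.7745e+00] F [-0.1  0.1 -0.3] M [0.   0.   0.03] open 1.003
turn units 0.003  shift(before-turn axes) [-3.702  0.595  0.319]  (after-turn axes) [-3.702  0.597  0.319]
```

Call:
carry_out:
  rows: "1 -1 0.2 0.3 0;1 -1 0.2 0 0;1 -1 0.2 0 0;1 -0.7 0 0 0;1 0 0 0 0"

```text
clock: 3.4
eef_pos: [568.2, -32.1, 150.9]
tcp_rot: [-3.141, -0.0, 1.773]
contact_force: [0.2, 0.9, 0.1]
opening: 0.998
```

```bash
python3 -c "
from h import *
need(568.5,-32.1,150,101.65)
c=cal('wrist');im=r.grab_frame('wrist');cv2.imwrite('pics/w1.png',im)
import pickle;pickle.dump(c,open('w1.pkl','wb'))
print(c['position'],c['rotation'])
for y in(60,-60):
  a=np.radians(11.65);print(proj(c,[568.5-y*np.sin(a),-32.1+y*np.cos(a),58]))"
```

```text
clock 3.40 pos [568.2 -32.1 150.9] yaw 101.58 rot [-3.1412e+00 -1.0000e-04  1.7729e+00] F [0.2 0.9 0.1] M [0.01 0.01 0.06] open 0.998
turn units -0.009  shift(before-turn axes) [-0.003  0.009  0.029]  (after-turn axes) [-0.003  0.009  0.029]
[550.86912131  50.54135789 304.44007368] [-3.30878985e-01  1.35866223e-04  2.02231812e-01]
[277.36776635 134.13216227]
[277.40148531 276.68858101]
```

View pics/w1.png

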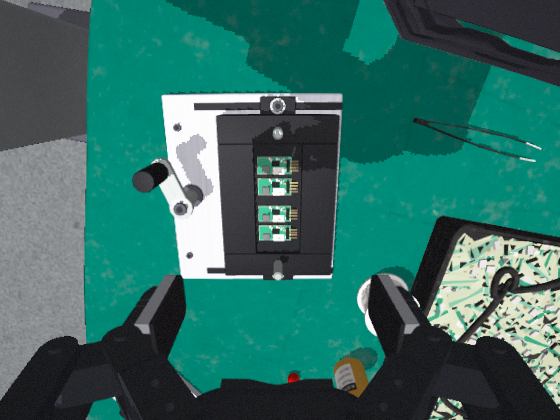

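Wrist hover view: near pin at about (278,132), far pin near (278,265), and the latch knob at (150,177), swung clear to the robot side. Predictions agree within 2 px. I'll refine these with crops.

```bash
python3 -c "
import cv2,numpy as np
im=cv2.imread('pics/w1.png')
A=[cv2.resize(im[y:y+30,x:x+30],None,fx=13,fy=13,interpolation=cv2.INTER_CUBIC) for x,y in[(263,118),(263,252)]]
cv2.imwrite('pics/w1p.png',np.hstack(A))"
```

```text
(no output)
```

View pics/w1p.png

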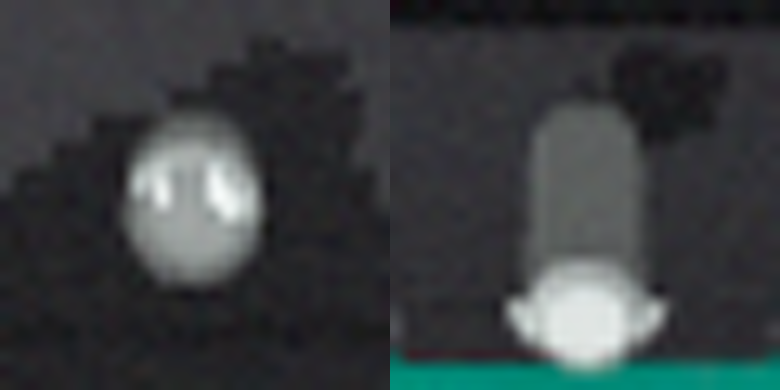

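All three views agree on the pins within about 0.7 mm: mid-point (568.5, −32.1), yaw 11.65°. Now on to the plate.

```bash
python3 -c "
from h import *
need(486.9,-332.6,130,138.33)"
```

```text
clock 3.45 pos [568.  -31.2 150.9] yaw 101.61 rot [-3.1410e+00 -4.0000e-04  1.7734e+00] F [-0.3  0.5  0.3] M [-0.07 -0.03  0.02] open 0.995
turn units -4.590  shift(before-turn axes) [-9.297 -4.668  0.697]  (after-turn axes) [-4.66  -9.301  0.697]
```

Call:
carry_out:
  rows: "0.6 -1 0 0 -1;0.6 -1 0 0 -1;0.6 -1 0 0 -1;0.6 -1 0 0 -1;0.6 -1 0 0 -0.6"

```text
clock: 4.08
eef_pos: [636.8, -160.9, 151.1]
tcp_rot: [3.142, -0.001, 2.421]
contact_force: [0.4, -0.2, 0.1]
opening: 0.599
```

```bash
python3 -c "
from h import *
need(486.9,-332.6,130,138.33)"
```

```text
clock 4.08 pos [ 636.8 -160.9  151.1] yaw 138.72 rot [ 3.1416e+00 -6.0000e-04  2.4210e+00] F [ 0.4 -0.2  0.1] M [ 0.03  0.01 -0.02] open 0.599
turn units 0.048  shift(before-turn axes) [-0.022 -7.598  0.704]  (after-turn axes) [-0.073 -7.598  0.704]
```

Call:
carry_out:
  rows: "0.6 0 -1 0.1 0;0.6 0 -1 0.1 0;0.6 0 -1 0.1 0;0.6 0 -1 0.1 0;0.6 0 -1 0.1 0;0.6 0 -1 0.1 0;0.6 0 -1 0.1 0;0.6 0 -0.6 0 0;0.6 0 0 0 0"

```text
clock: 5.2
eef_pos: [485.3, -332.0, 130.2]
tcp_rot: [3.141, -0.0, 2.416]
contact_force: [0.7, 0.1, -0.2]
opening: 0.602
```

```bash
python3 -c "
from h import *
need(486.9,-332.6,130,138.33)
c=cal('wrist');im=r.grab_frame('wrist');cv2.imwrite('pics/w2.png',im)
a=np.radians(48.33)
R2=np.array([[np.cos(a),-np.sin(a)],[np.sin(a),np.cos(a)]])
for m in [(-45,-75),(45,-75),(45,75),(-45,75),(0,60),(0,-60)]:
  print(m,proj(c,np.r_[np.array([486.9,-332.6])+R2@m,8]).round(1))
for m in [(-7,52),(7,52),(-7,-52),(7,-52)]:
  print(m,proj(c,np.r_[np.array([486.9,-332.6])+R2@m,50]).round(1))
import pickle;pickle.dump(c,open('w2.pkl','wb'))
"
```

```text
clock 5.20 pos [ 485.3 -332.   130.2] yaw 138.42 rot [ 3.1414e+00 -1.0000e-04  2.4158e+00] F [ 0.7  0.1 -0.2] M [ 0.    0.   -0.01] open 0.602
turn units 0.011  shift(before-turn axes) [-0.054  0.021  0.008]  (after-turn axes) [-0.053  0.021  0.008]
(-45, -75) [230.2 276. ]
(45, -75) [323.6 276.1]
(45, 75) [332.5 114.1]
(-45, 75) [222.2 113.9]
(0, 60) [277.3 132.5]
(0, -60) [277.  262.2]
(-7, 52) [267.6 149.6]
(7, 52) [287.2 149.7]
(-7, -52) [268.5 277.8]
(7, -52) [285.7 277.8]
```

View pics/w2.png

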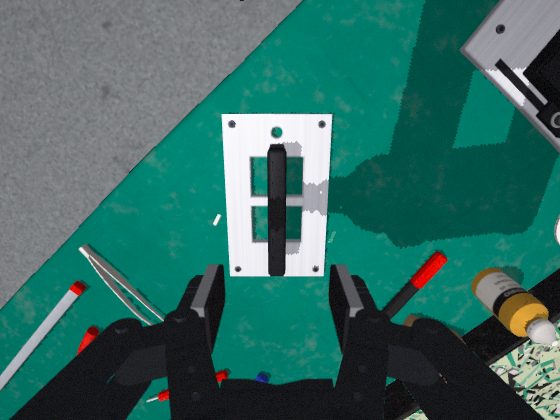

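Wrist view: the plate is flat, with its near hole at (277,132) and the bar centred between the fingers. This agrees with predictions within 2 px. Descending and gripping.

Call:
carry_out:
  rows: "0.6 -0.05 0.02 0.7 0;0.6 0 0 0.7 0;0.6 0 0 0.7 0;0.6 0 0 0.5 0;0.6 0 0 0.24 0;0.3 0 0 0 0;0 0 0 0 0;0 0 0 0 0;0 0 0 0 0"
  newtons: 60

```text
clock: 6.38
eef_pos: [487.3, -332.7, 45.3]
tcp_rot: [3.141, 0.001, 2.417]
contact_force: [-0.5, 0.6, 0.8]
opening: 0.003
```

```bash
python3 -c "
from h import *
need(486.9,-332.6,130,138.33)"
```

```text
clock 6.38 pos [ 487.3 -332.7   45.3] yaw 138.47 rot [3.1415e+00 7.0000e-04 2.4168e+00] F [-0.5  0.6  0.8] M [-0.04 -0.04  0.02] open 0.003
turn units 0.018  shift(before-turn axes) [ 0.012 -0.005 -2.823]  (after-turn axes) [ 0.012 -0.005 -2.823]
```

Opening 0.003 means nothing is between the pads. Looking before anything else.

```bash
python3 -c "
from h import *
c=cal('wrist');im=r.grab_frame('wrist');cv2.imwrite('pics/w3.png',im)
s=r.grab_frame('scene');cv2.imwrite('pics/s3.png',cv2.resize(s[150:290,300:440],None,fx=4,fy=4,interpolation=cv2.INTER_CUBIC))
print(r.sense()['opening'])
"
```

```text
-0.0006783781296075614
```

View pics/w3.png

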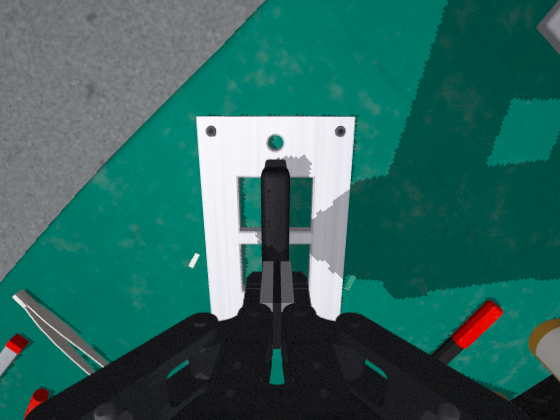

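View pics/s3.png

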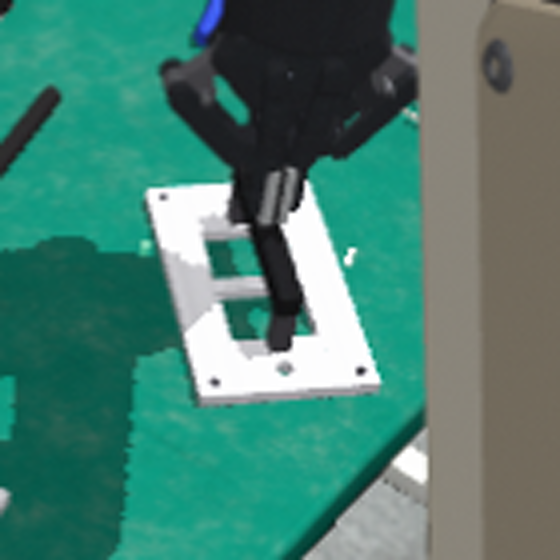

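```bash
python3 -c "
from h import *
c=cal('wrist');cs=cal('scene')
for z in(60,45,42,23,8):
  p=[487.3,-332.7,z];q=proj(cs,p);print(z,'wrist',proj(c,p).round(1),'scene crop',((q-[300,150])*4).round(0))
im=cv2.imread('pics/w3.png')
cv2.imwrite('pics/w3c.png',cv2.resize(im[150:330,190:370],None,fx=3.3,fy=3.3,interpolation=cv2.INTER_CUBIC))
s=r.sense();print(s['qpos'],s['joint_efforts'])
"
```

```text
60 wrist [276.6 282.8] scene crop [269. 208.]
45 wrist [276.6 267.7] scene crop [265. 229.]
42 wrist [276.6 265. ] scene crop [264. 234.]
23 wrist [276.6 249.6] scene crop [259. 260.]
8 wrist [276.6 239.3] scene crop [256. 280.]
[-6.01690966e-01  5.14839200e-01  1.83658514e+00 -7.58931583e-06
  7.89752941e-01 -1.44765198e+00] [ 6.76890937e-03 -6.22496510e+01 -2.48044378e+01  2.01729054e-04
 -2.00546354e-03  3.31772562e-04]
```

View pics/w3c.png

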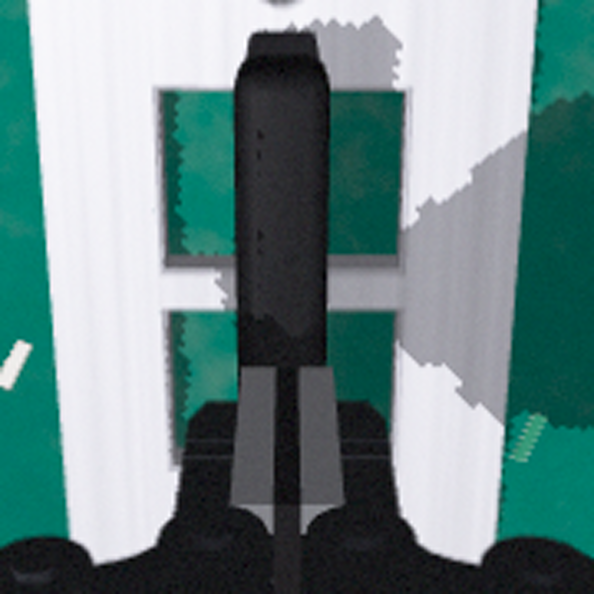

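The reported pose puts the fingertips at z≈23, but both views show them shut just above the bar. I'll measure the real tip height.

```bash
python3 -c "
from h import *
c=cal('wrist');p=np.array([487.3,-332.7,45.3]);a=np.radians(138.4);tx=np.array([np.cos(a),np.sin(a),0])
d=ray(c,276.7,260.9)
for off in(0,8,11):
  k=((p-c['position'])@tx+off)/(d@tx);print(off,(c['position']+k*d).round(1))
s=r.grab_frame('scene');cv2.imwrite('pics/s4.png',cv2.resize(s[175:225,345:400],None,fx=12,fy=12,interpolation=cv2.INTER_CUBIC))
cs=cal('scene')
for off in(-11,11):
 for z in(23,50,60): print(off,z,((proj(cs,np.r_[(p+tx*off)[:2],z])-[345,175])*12).round())
"
```

```text
0 [ 487.3 -332.7   37.3]
8 [ 481.3 -327.4   52.5]
11 [ 479.1 -325.4   58.2]
-11 23 [224. 435.]
-11 50 [245. 322.]
-11 60 [253. 279.]
11 23 [253. 526.]
11 50 [275. 412.]
11 60 [283. 369.]
```

View pics/s4.png

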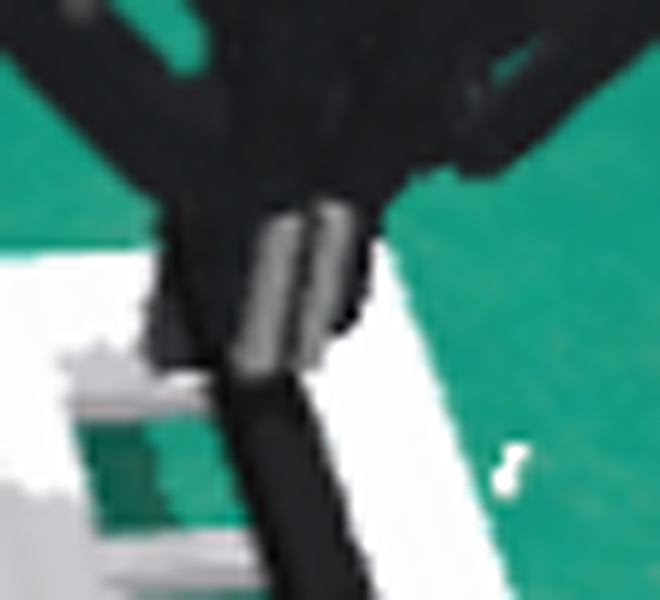

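Both views put the shut tips at z≈58 mm, not 23. The real fingers are about 35 mm shorter than the stated tool frame, so I'll go by the pictures. I'll open, go down 33 mm and look.

Call:
carry_out:
  rows: "0.5 0 0 0 0;0.5 0 0 0 0;0.5 0 0 0 0;0.5 0 0 0.4 0;0.5 0 0 0.4 0;0.5 0 0 0.3 0;0.5 0 0 0 0"

```text
clock: 7.4
eef_pos: [486.4, -332.0, 10.7]
tcp_rot: [-3.141, -0.002, 2.417]
contact_force: [0.2, 0.0, 0.3]
opening: 0.498
```

```bash
python3 -c "
from h import *
need(486.9,-332.6,10,138.33)
c=cal('wrist');im=r.grab_frame('wrist');cv2.imwrite('pics/w4.png',im)
s=r.grab_frame('scene');cv2.imwrite('pics/s5.png',cv2.resize(s[150:270,310:430],None,fx=5,fy=5,interpolation=cv2.INTER_CUBIC))
"
```

```text
clock 7.40 pos [ 486.4 -332.    10.7] yaw 138.48 rot [-3.1413e+00 -2.0000e-03  2.4170e+00] F [0.2 0.  0.3] M [0.03 0.07 0.01] open 0.498
turn units 0.019  shift(before-turn axes) [-0.025 -0.002  0.022]  (after-turn axes) [-0.025 -0.002  0.022]
```

View pics/w4.png

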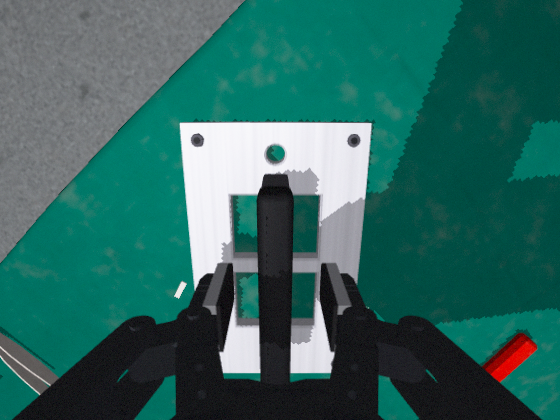

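View pics/s5.png

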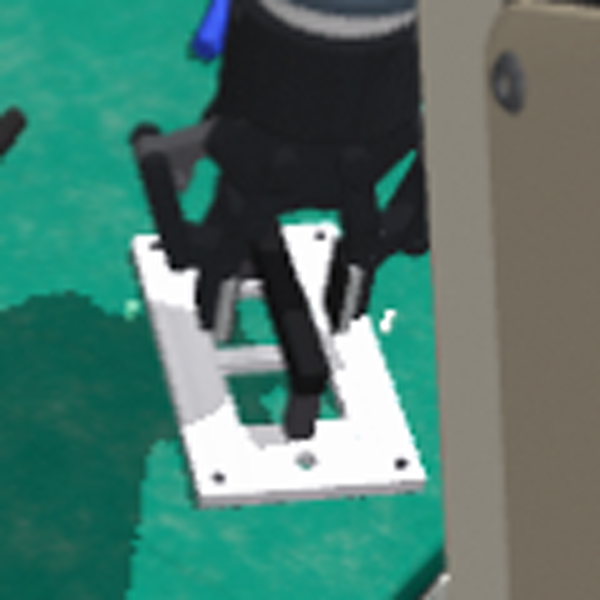

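Fingers now straddle the bar, with pads at rows 265–320 on either side of it and the tips clear above the plate. Closing.

Call:
carry_out:
  rows: "0 0 0 0 0;0 0 0 0 0;0 0 0 0 0;0 0 0 0 0"
  newtons: 70

```text
clock: 8.0
eef_pos: [487.4, -332.8, 12.5]
tcp_rot: [3.141, 0.001, 2.417]
contact_force: [-0.9, 0.2, 6.6]
opening: 0.147
```

Call:
carry_out:
  rows: "0 0 0 -0.3 0;0 0 0 -0.3 0;0 0 0 -0.4 0;0 0 0 0 0"

```text
clock: 8.5
eef_pos: [487.8, -333.0, 43.1]
tcp_rot: [3.141, 0.002, 2.417]
contact_force: [-0.2, -0.1, -4.5]
opening: 0.147
```

```bash
python3 -c "
from h import *
need(568.5,-32.1,100,101.65)
c=cal('wrist');im=r.grab_frame('wrist');cv2.imwrite('pics/w5.png',im)
s=r.grab_frame('scene');cv2.imwrite('pics/s6.png',cv2.resize(s[150:270,310:430],None,fx=5,fy=5,interpolation=cv2.INTER_CUBIC))
"
```

```text
clock 8.50 pos [ 487.8 -333.    43.1] yaw 138.48 rot [3.1414e+00 2.1000e-03 2.4169e+00] F [-0.2 -0.1 -4.5] M [0.04 0.02 0.02] open 0.147
turn units 4.604  shift(before-turn axes) [ 4.635  9.293 -1.895]  (after-turn axes) [ 9.281  4.66  -1.895]
```

View pics/w5.png

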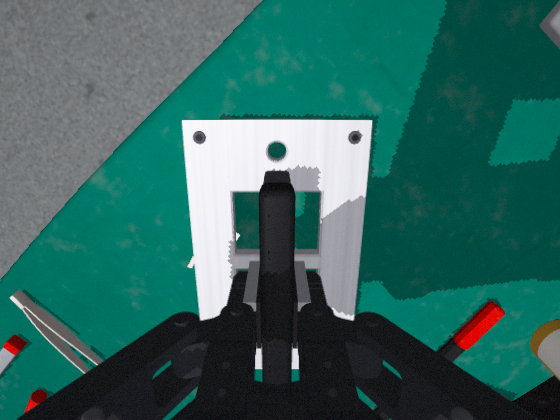

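View pics/s6.png

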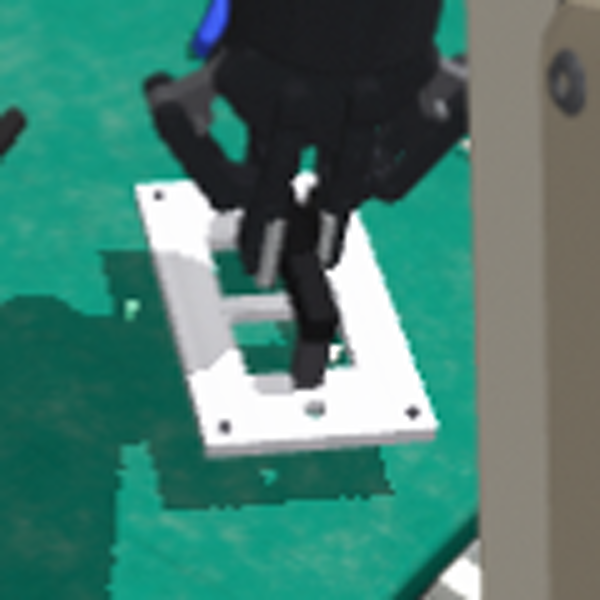

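Plate held level (opening 0.147, weight 4.5 N); near hole at about (277,151). I'll measure its offset from the TCP.

```bash
cat > hole.py <<'E'
from h import *
def hole(fn,c,p,yaw,ztop,box):
    x,y,w,h=box
    im=cv2.imread(fn)[y:y+h,x:x+w];im=cv2.resize(im,None,fx=8,fy=8,interpolation=cv2.INTER_CUBIC)
    hsv=cv2.cvtColor(im,cv2.COLOR_BGR2HSV)
    m=(hsv[...,2]<175).astype(np.uint8)*255
    cs=[k for k in cv2.findContours(m,cv2.RETR_EXTERNAL,cv2.CHAIN_APPROX_NONE)[0] if 64*60<cv2.contourArea(k)<64*500]
    a=np.radians(yaw)
    for k in cs:
        (u,v),(A,B),_=cv2.fitEllipse(k);u=(u+.5)/8-.5+x;v=(v+.5)/8-.5+y
        P=plane(c,u,v,ztop);d=(P-p)[:2]
        print('hole px %.1f %.1f axes %.1f %.1f'%(u,v,A/8,B/8),P.round(1),'tool off x %.2f y %.2f'%(d@[np.cos(a),np.sin(a)],d@[np.sin(a),-np.cos(a)]))
E
python3 - <<'E'
from hole import *
s,p,yaw=state();c=cal('wrist')
print(p,yaw)
for z in(37,38.5,40): hole('pics/w5.png',c,p,yaw,z,(262,135,30,32))
# plate corners: depth check from width between corner screws (72?) 
for u,v in((182,120.5),(372,120.5)): print(plane(c,u,v,38.5))
E
```

```text
[ 487.08760595 -332.54870287   42.07711253] 138.4794664923251
hole px 276.0 150.9 axes 19.5 20.1 [ 441.4 -292.4   37. ] tool off x 60.79 y -0.21
hole px 276.0 150.9 axes 19.5 20.1 [ 441.3 -292.3   38.5] tool off x 61.01 y -0.21
hole px 276.0 150.9 axes 19.5 20.1 [ 441.1 -292.1   40. ] tool off x 61.24 y -0.21
[ 401.28081412 -315.75105783   38.5       ]
[ 460.34529041 -249.01654971   38.5       ]
```

```bash
python3 -c "
from h import *
ct,cs=cal('top'),cal('scene')
print(plane(ct,281,150,92),plane(cs,257.5,173,92),plane(cs,258,203,0), 'white bottle/cup',plane(ct,231,155,30))
need(568.7,-32.9,100,101.65)"
```

```text
[ 699.59903366 -233.66643814   92.        ] [ 684.07907467 -220.62381691   92.        ] [ 692.10663355 -224.35981123    0.        ] white bottle/cup [ 703.69150537 -125.9940189    30.        ]
clock 8.60 pos [ 487.1 -332.5   42.1] yaw 138.48 rot [3.1416e+00 3.0000e-04 2.4169e+00] F [-1.3 -0.  -4.3] M [ 0.02 -0.   -0.04] open 0.152
turn units 4.604  shift(before-turn axes) [ 4.584  9.282 -1.931]  (after-turn axes) [ 9.233  4.681 -1.931]
```

Call:
carry_out:
  rows: "0 0 0 -0.3 0.4;0 0 0 -0.3 0.7;0 0 0 -0.3 0.7;0 0 0 -0.3 0.7;0 0 0 -0.3 0.7;0 0 0 -0.3 0.7;0 0 0 -0.13 0.5;0 0 0 0 0.2"
  newtons: 90

```text
clock: 9.6
eef_pos: [486.9, -332.5, 99.6]
tcp_rot: [-3.141, -0.0, 1.774]
contact_force: [-0.7, 0.3, -5.3]
opening: 0.142
```

```bash
python3 -c "
from h import *
need(568.7,-32.9,100,101.65)"
```

```text
clock 9.60 pos [ 486.9 -332.5   99.6] yaw 101.63 rot [-3.1415e+00 -1.0000e-04  1.7737e+00] F [-0.7  0.3 -5.3] M [ 0.04  0.   -0.02] open 0.142
turn units -0.003  shift(before-turn axes) [ 9.232  4.682 -0.012]  (after-turn axes) [ 9.23   4.686 -0.012]
```

Call:
carry_out:
  rows: "0 0.4 0.2 0 0;0 0.7 0.36 0 0;0 0.9 0.45 0 0;0 0.9 0.45 0 0;0 0.9 0.46 0 0;0 0.9 0.46 0 0;0 0.9 0.46 0 0;0 0.9 0.46 0 0;0 0.9 0.46 0 0;0 0.9 0.46 0 0;0 0.6 0.3 0 0;0 0.33 0.17 0 0"

```text
clock: 11.1
eef_pos: [568.7, -31.6, 99.5]
tcp_rot: [-3.141, -0.0, 1.776]
contact_force: [-1.3, -0.4, -4.8]
opening: 0.147
```

Call:
carry_out:
  rows: "0 0 0 0.2 0;0 0 0 0.2 0;0 0 0 0 0"

```text
clock: 11.48
eef_pos: [568.0, -33.6, 86.9]
tcp_rot: [-3.14, -0.0, 1.774]
contact_force: [0.1, 0.4, -5.0]
opening: 0.148
```

```bash
python3 -c "
from h import *
need(568.7,-32.9,75,101.65)
c=cal('wrist');im=r.grab_frame('wrist');cv2.imwrite('pics/w6.png',im)
cv2.imwrite('pics/w6c.png',cv2.resize(im[125:175,250:305],None,fx=12,fy=12,interpolation=cv2.INTER_CUBIC))
cv2.imwrite('pics/s7.png',cv2.resize(r.grab_frame('scene')[200:350,150:330],None,fx=4,fy=4,interpolation=cv2.INTER_CUBIC))
"
```

```text
clock 11.47 pos [568.  -33.6  86.9] yaw 101.63 rot [-3.1400e+00 -3.0000e-04  1.7737e+00] F [ 0.1  0.4 -5. ] M [ 0.03  0.08 -0.01] open 0.148
turn units -0.003  shift(before-turn axes) [0.018 0.028 0.398]  (after-turn axes) [0.018 0.028 0.398]
```

View pics/w6.png

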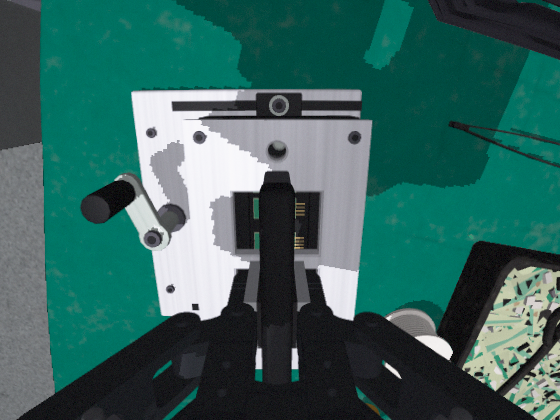

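View pics/w6c.png

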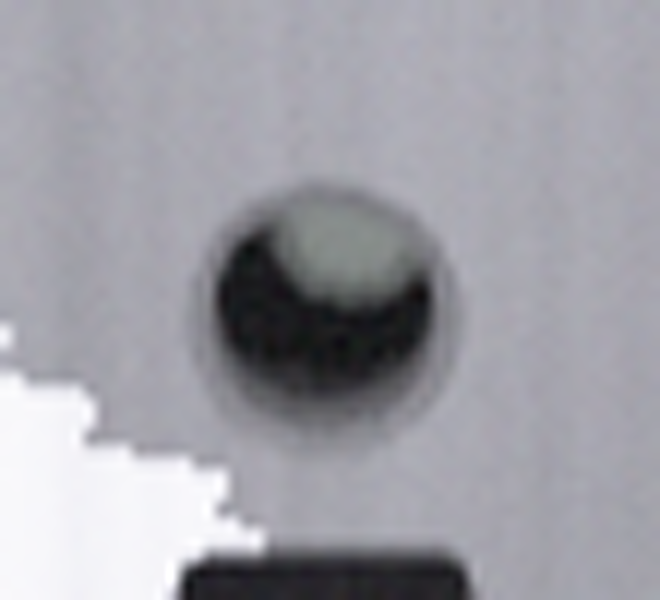

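View pics/s7.png

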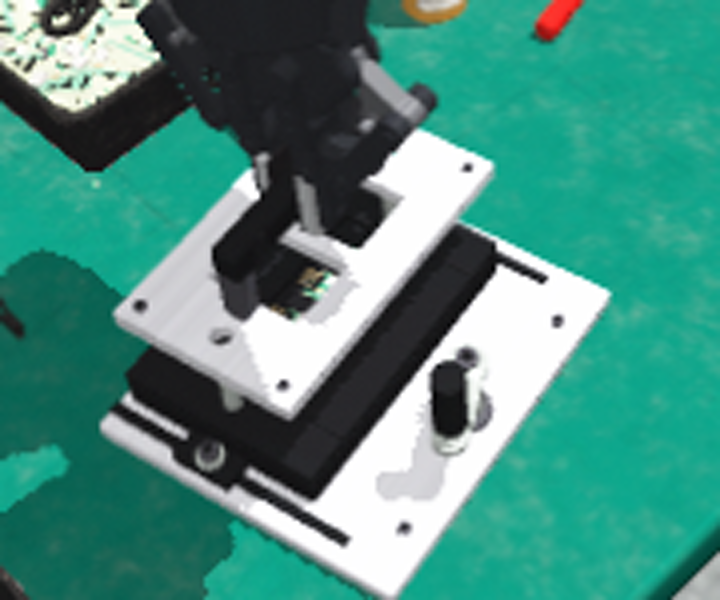

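Through the near hole at (277,151) the pin top shows at about (278,143). Computing the offset between the two.

```bash
python3 -c "
from h import *
c=cal('wrist');s,p,yaw=state();a=np.radians(11.65);ex=np.array([np.cos(a),np.sin(a)]);ey=np.array([-ex[1],ex[0]])
print(p,yaw)
q=plane(c,278.4,143.3,58)[:2]
print('pin',q,'exp',568.5-60*np.sin(a),-32.1+60*np.cos(a))
for zt in(80.5,82.5,84):
  h=plane(c,276.9,151.0,zt)[:2];print(zt,h,'pin-hole along fix x %.2f y %.2f'%((q-h)@ex,(q-h)@ey))
"
```

```text
[568.59946024 -33.49174118  87.58959642] 101.63068220108495
pin [556.84485435  26.56870949] exp 556.3840388915099 26.663964182290805
80.5 [556.18796747  25.52170515] pin-hole along fix x 0.85 y 0.89
82.5 [556.12536478  25.8153724 ] pin-hole along fix x 0.86 y 0.59
84 [556.07841277  26.03562284] pin-hole along fix x 0.86 y 0.37
```

Call:
carry_out:
  rows: "0 0.02 0.025 0.2 0;0 0 0 0.2 0;0 0 0 0 0;0 0 0 0 0"

```text
clock: 12.08
eef_pos: [569.4, -32.1, 75.7]
tcp_rot: [-3.141, 0.0, 1.775]
contact_force: [0.5, 0.4, -4.8]
opening: 0.147
```

```bash
python3 -c "
from h import *
need(568.7,-32.9,75,101.65)
c=cal('wrist');im=r.grab_frame('wrist');cv2.imwrite('pics/w7.png',im)
cv2.imwrite('pics/w7c.png',cv2.resize(im[125:175,250:305],None,fx=12,fy=12,interpolation=cv2.INTER_CUBIC))
cv2.imwrite('pics/s8.png',cv2.resize(r.grab_frame('scene')[200:350,150:330],None,fx=4,fy=4,interpolation=cv2.INTER_CUBIC))
"
```

```text
clock 12.07 pos [569.4 -32.1  75.7] yaw 101.68 rot [-3.1415  0.      1.7747] F [ 0.5  0.4 -4.8] M [-0.01  0.03 -0.04] open 0.147
turn units 0.004  shift(before-turn axes) [-0.02  -0.029  0.024]  (after-turn axes) [-0.02  -0.029  0.024]
```

View pics/w7c.png

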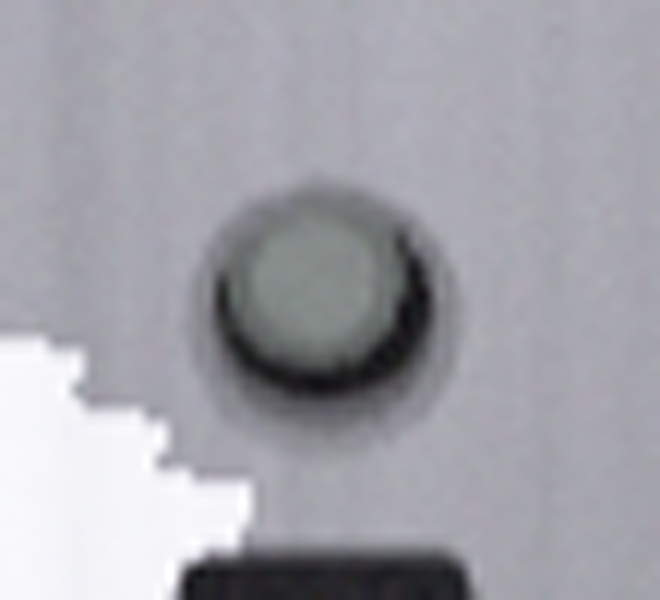

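View pics/s8.png

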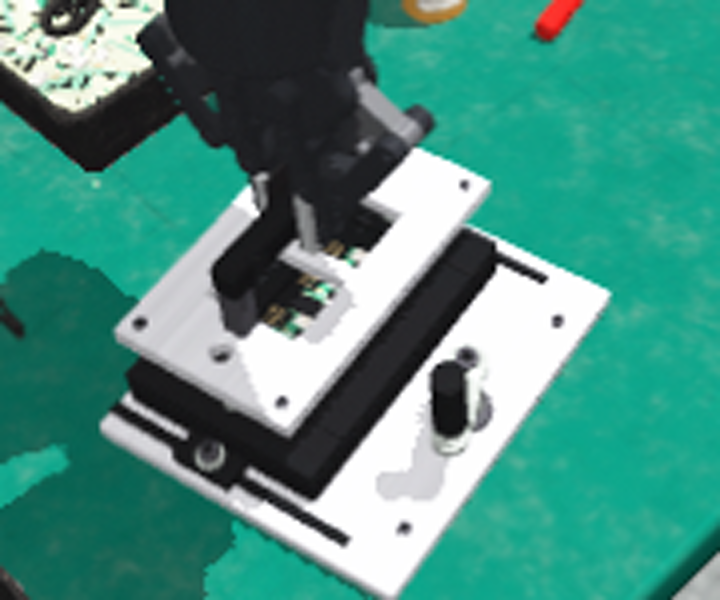

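```bash
python3 -c "
from h import *
c=cal('wrist');s,p,yaw=state();a=np.radians(11.65);ex=np.array([np.cos(a),np.sin(a)]);ey=np.array([-ex[1],ex[0]])
print(p,yaw)
q=plane(c,250+318.5/12-.46,125+286/12-.46,58)[:2]
for zt in(69,70.5,72):
  h=plane(c,276.9,151.0,zt)[:2];print(zt,h,'pin-hole along fix x %.2f y %.2f'%((q-h)@ex,(q-h)@ey))
"
```

```text
[569.56990106 -32.11389084  75.9206731 ] 101.68191759570749
69 [557.11431724  26.89553805] pin-hole along fix x -0.41 y -0.28
70.5 [557.06608531  27.11572575] pin-hole along fix x -0.41 y -0.51
72 [557.01785337  27.33591345] pin-hole along fix x -0.40 y -0.73
```

Only about 0.4 mm residual each way. Small correction, then a gentle descent while watching force.

Call:
carry_out:
  rows: "0 -0.013 -0.013 0.05 0;0 0 0 0.07 0;0 0 0 0.07 0;0 0 0 0.05 0;0 0 0 0 0"

```text
clock: 12.8
eef_pos: [569.0, -32.6, 68.4]
tcp_rot: [-3.141, -0.0, 1.775]
contact_force: [-0.2, -0.3, -5.0]
opening: 0.147
```

```bash
python3 -c "
from h import *
need(569,-32.5,46,101.65)"
```

```text
clock 12.80 pos [569.  -32.6  68.4] yaw 101.68 rot [-3.1413e+00 -1.0000e-04  1.7746e+00] F [-0.2 -0.3 -5. ] M [-0.22 -0.05 -0.02] open 0.147
turn units 0.003  shift(before-turn axes) [0.003 0.001 0.747]  (after-turn axes) [0.003 0.001 0.747]
```

Call:
carry_out:
  rows: "0 0 0 0.07 0;0 0 0 0.07 0;0 0 0 0 0"

```text
clock: 13.18
eef_pos: [569.0, -32.6, 64.2]
tcp_rot: [-3.141, -0.0, 1.775]
contact_force: [-0.1, -0.6, -3.6]
opening: 0.141
```

```bash
python3 -c "
from h import *
need(569,-32.5,46,101.65)"
```

```text
clock 13.18 pos [569.  -32.6  64.2] yaw 101.68 rot [-3.1412e+00 -1.0000e-04  1.7746e+00] F [-0.1 -0.6 -3.6] M [-0.18 -0.06  0.01] open 0.141
turn units 0.003  shift(before-turn axes) [0.002 0.002 0.605]  (after-turn axes) [0.002 0.002 0.605]
```

Call:
carry_out:
  rows: "0 0 0 0.07 0;0 0 0 0.08 0;0 0 0 0 0"

```text
clock: 13.55
eef_pos: [568.9, -32.6, 59.6]
tcp_rot: [-3.141, -0.0, 1.775]
contact_force: [-0.5, 0.1, -4.7]
opening: 0.146
```

```bash
python3 -c "
from h import *
need(569,-32.5,46,101.65)
im=r.grab_frame('wrist');cv2.imwrite('pics/w8.png',im)
A=cv2.resize(im[120:180,245:311],None,fx=8,fy=8,interpolation=cv2.INTER_CUBIC)
cv2.imwrite('pics/w8c.png',A)
"
```

```text
clock 13.55 pos [568.9 -32.6  59.6] yaw 101.68 rot [-3.1411e+00 -1.0000e-04  1.7746e+00] F [-0.5  0.1 -4.7] M [-0.15 -0.03 -0.07] open 0.146
turn units 0.004  shift(before-turn axes) [0.003 0.003 0.454]  (after-turn axes) [0.003 0.003 0.454]
```

View pics/w8c.png

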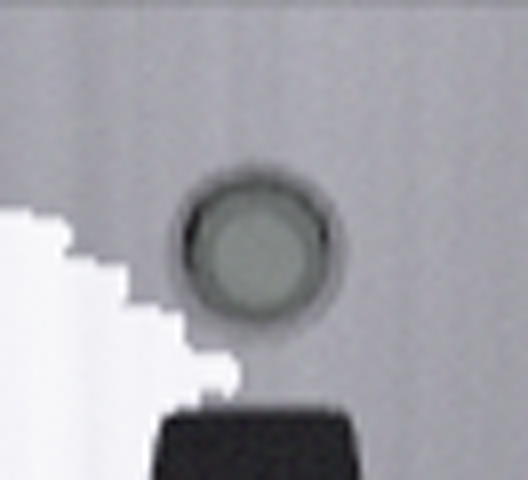

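The pin sits centred in the hole and the plate sinks freely with no force rise. Continuing down.

Call:
carry_out:
  rows: "0 0 0 0.08 0;0 0 0 0.1 0;0 0 0 0.1 0;0 0 0 0.07 0;0 0 0 0 0"

```text
clock: 14.22
eef_pos: [568.9, -32.6, 49.1]
tcp_rot: [-3.141, -0.0, 1.775]
contact_force: [0.5, 0.2, -4.5]
opening: 0.14
```

```bash
python3 -c "
from h import *
need(569,-32.5,46,101.65)"
```

```text
clock 14.22 pos [568.9 -32.6  49.1] yaw 101.68 rot [-3.1411e+00 -1.0000e-04  1.7746e+00] F [ 0.5  0.2 -4.5] M [ 0.01  0.03 -0.  ] open 0.140
turn units 0.003  shift(before-turn axes) [0.003 0.003 0.104]  (after-turn axes) [0.003 0.003 0.104]
```

Call:
carry_out:
  rows: "0 0 0 0.04 0;0 0 0 0.04 0;0 0 0 0.03 0;0 0 0 0 0"

```text
clock: 14.72
eef_pos: [569.2, -32.6, 46.6]
tcp_rot: [3.141, 0.0, 1.775]
contact_force: [-1.6, 0.2, 3.6]
opening: 0.144
```

Call:
carry_out:
  rows: "0 0 0 0.04 0;0 0 0 0 0;0 0 0 0 0"

```text
clock: 15.1
eef_pos: [569.2, -32.6, 46.5]
tcp_rot: [3.141, 0.0, 1.775]
contact_force: [-8.1, 0.4, 18.4]
opening: 0.148
```

```bash
python3 -c "
from h import *
need(569,-32.5,46,101.65)
im=r.grab_frame('wrist');cv2.imwrite('pics/w9.png',im)
cv2.imwrite('pics/s9.png',cv2.resize(r.grab_frame('scene')[220:350,160:320],None,fx=5,fy=4.6,interpolation=cv2.INTER_CUBIC))
"
```

```text
clock 15.10 pos [569.2 -32.6  46.5] yaw 101.68 rot [3.1413e+00 1.0000e-04 1.7747e+00] F [-8.1  0.4 18.4] M [ 0.08  1.19 -0.05] open 0.148
turn units 0.004  shift(before-turn axes) [ 0.004 -0.005  0.015]  (after-turn axes) [ 0.004 -0.005  0.015]
```

View pics/w9.png

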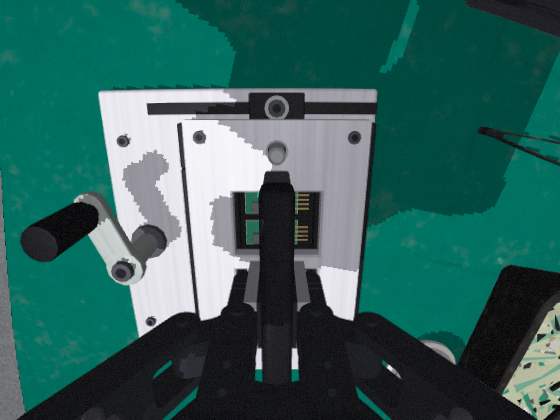

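View pics/s9.png

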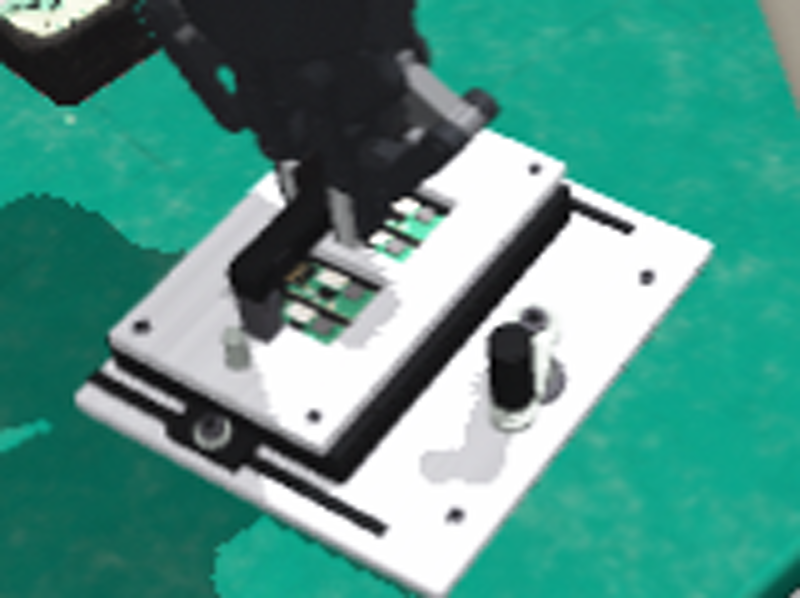

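The plate is flat on the nest: z stopped at 46.5 with force rising to 18 N (46 expected), and the near pin top stands above the plate at (277,150). Releasing and rising.

Call:
carry_out:
  rows: "0 0 0 -0.04 0;0.4 0 0 0 0;0.4 0 0 0 0;0.4 0 0 0 0;0.4 0 0 -0.3 0;0.4 0 0 -0.5 0;0.4 0 0 -0.6 0;0.4 0 0 -0.6 0;0.4 0 0 0 0"

```text
clock: 16.32
eef_pos: [570.5, -32.7, 108.3]
tcp_rot: [3.138, 0.001, 1.775]
contact_force: [-0.4, -0.1, -0.1]
opening: 0.398
```

```bash
python3 -c "
from h import *
need(569,-32.5,46,101.65)
im=r.grab_frame('wrist');cv2.imwrite('pics/w10.png',im)
import pickle;pickle.dump(cal('wrist'),open('w10.pkl','wb'))
cv2.imwrite('pics/s10f.png',r.grab_frame('scene'))
t=r.grab_frame('top');cv2.imwrite('pics/t10f.png',t)
im=cv2.imread('pics/s10f.png')
cv2.imwrite('pics/s10.png',cv2.resize(im[220:350,160:320],None,fx=5,fy=4.6,interpolation=cv2.INTER_CUBIC))
"
```

```text
clock 16.32 pos [570.5 -32.7 108.3] yaw 101.68 rot [3.1380e+00 1.0000e-03 1.7746e+00] F [-0.4 -0.1 -0.1] M [ 0.02 -0.01 -0.02] open 0.398
turn units 0.004  shift(before-turn axes) [ 0.016 -0.047  2.076]  (after-turn axes) [ 0.016 -0.047  2.076]
```

View pics/w10.png

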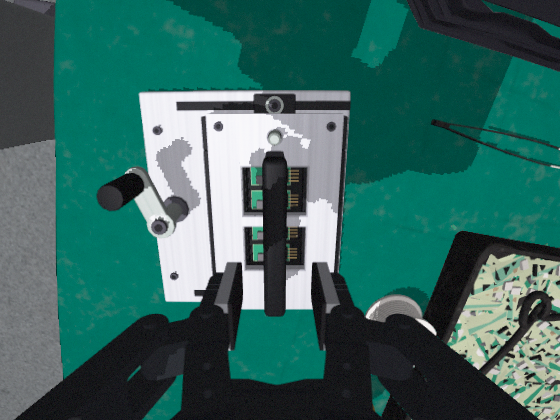

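View pics/s10.png

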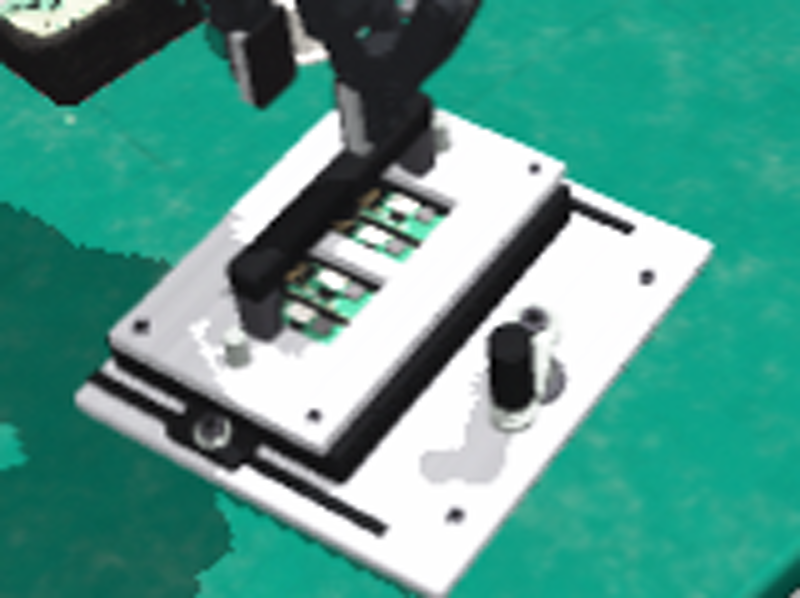

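The plate is home: both pin tops protrude and the plate sits parallel and tight on the nest all round. Next, the knob's position and the latch angle, by triangulation.

```bash
python3 -c "
from h import *
t=cv2.imread('pics/t10f.png');s=cv2.imread('pics/s10f.png');w=cv2.imread('pics/w10.png')
def c(im,x,y,n,k): return cv2.resize(im[y:y+n,x:x+n],(k,k),interpolation=cv2.INTER_CUBIC)
cv2.imwrite('pics/kn.png',np.hstack([c(t,160,240,40,260),c(s,245,275,40,260),c(w,90,160,70,260)]))
"
```

```text
(no output)
```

View pics/kn.png

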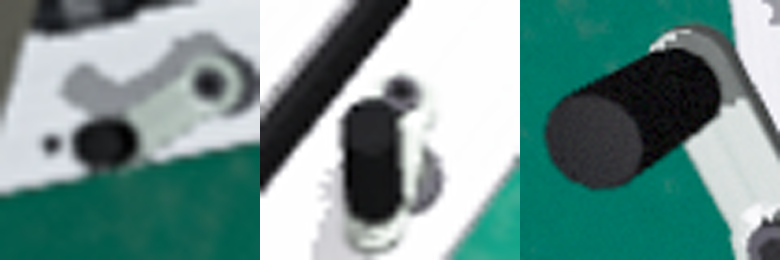

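```bash
python3 -c "
from h import *
import pickle
ct,cs=cal('top'),cal('scene');cw=pickle.load(open('w10.pkl','rb'))
o=[(ct,175.1,261.8),(cs,261.8,294.1),(cw,110.3,197.6)]
print(tri(o),[plane(c,u,v,88).round(1) for c,u,v in o])
K=tri(o)[0][:2]
pv=np.array([489.9,-48.6]);d=K-pv;a=np.radians(11.65);ex=np.array([np.cos(a),np.sin(a)]);ey=np.array([-ex[1],ex[0]])
print('r',np.hypot(*d),'angle',np.arctan2(d@ex,d@ey), 'fix d',d@ex,d@ey)
for th in (0,.4,.8,1.2,1.57,1.6): print(th,(pv+34*(np.sin(th)*ex+np.cos(th)*ey)).round(1))
need(K[0],K[1],120,11.65)
"
```

```text
(array([471.58938783, -20.69320817,  86.84445952]), [0.8894409619513212, 0.5272838593926754, 1.1444195606764143]) [array([471.8, -21.8,  88. ]), array([471.6, -20.4,  88. ]), array([471.5, -19.3,  88. ])]
r 33.377650433762554 angle -0.3773448416188021 fix d -12.298109225269801 31.029406342400158
0 [483.  -15.3]
0.4 [496.5 -15.3]
0.8 [509.  -20.5]
1.2 [518.4 -30.1]
1.57 [523.2 -41.7]
1.6 [523.4 -42.7]
clock 16.48 pos [568.8 -32.6 105.9] yaw 101.68 rot [-3.1413e+00 -1.0000e-04  1.7746e+00] F [-0.5 -0.3  0.1] M [ 0.02 -0.    0.04] open 0.405
turn units 11.254  shift(before-turn axes) [ 1.045 -3.093 -0.471]  (after-turn axes) [-3.094 -1.043 -0.471]
```

Call:
carry_out:
  rows: "0.45 0 0 -0.2 1;0.45 0 0 -0.2 1;0.45 0 0 -0.1 1;0.45 0 0 0 1;0.45 0 0 0 1;0.45 0 0 0 1;0.45 0 0 0 1;0.45 0 0 0 1;0.45 0 0 0 1;0.45 0 0 0 1;0.45 0 0 0 1;0.45 0 0 0 0.25"
  newtons: 20

```text
clock: 17.98
eef_pos: [568.6, -32.6, 120.3]
tcp_rot: [-3.141, 0.001, 0.203]
contact_force: [-0.1, 0.0, -1.1]
opening: 0.451
```

Call:
carry_out:
  rows: "0.45 -0.6 -0.2 0 0;0.45 -0.8 -0.3 0 0;0.45 -0.8 -0.3 0 0;0.45 -0.6 -0.2 0 0;0.45 -0.29 -0.04 0 0;0.45 0 0 0 0"

```text
clock: 18.73
eef_pos: [472.0, -20.9, 121.1]
tcp_rot: [3.142, -0.0, 0.205]
contact_force: [0.4, 0.1, -0.2]
opening: 0.448
```

```bash
python3 -c "
from h import *
need(471.6,-20.7,50,11.65)
im=r.grab_frame('wrist');cv2.imwrite('pics/w11.png',im);c=cal('wrist')
print(proj(c,[471.6,-20.7,88]))"
```

```text
clock 18.73 pos [472.  -20.9 121.1] yaw 11.73 rot [ 3.1415 -0.      0.2047] F [ 0.4  0.1 -0.2] M [-0.02 -0.02  0.02] open 0.448
turn units 0.010  shift(before-turn axes) [-0.01  -0.009  2.369]  (after-turn axes) [-0.01  -0.009  2.369]
[276.73398361 241.43945896]
```

View pics/w11.png

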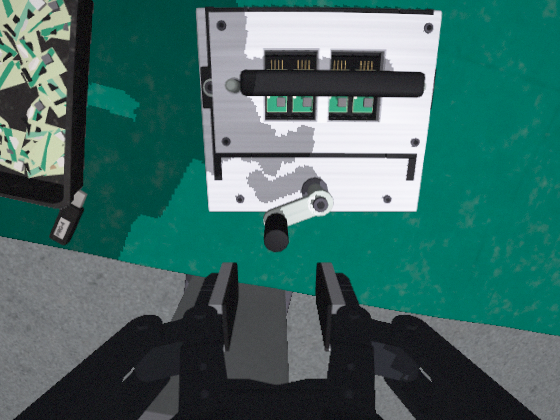

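The knob top at (276,240) is centred between the fingers as predicted. Descending onto it.

Call:
carry_out:
  rows: "0.45 0 0 0.6 0;0.45 0 0 0.6 0;0.45 0 0 0.6 0;0.45 0 0 0.4 0;0.45 0 0 0.2 0;0.45 0 0 0 0"

```text
clock: 19.52
eef_pos: [472.1, -20.8, 48.9]
tcp_rot: [-3.142, 0.0, 0.204]
contact_force: [-0.3, 0.8, 0.6]
opening: 0.448
```

Call:
carry_out:
  rows: "0 0 0 0 0;0 0 0 0 0;0 0 0 0 0;0 0 0 0 0"
  newtons: 25

```text
clock: 20.02
eef_pos: [472.3, -20.5, 49.6]
tcp_rot: [-3.141, -0.001, 0.204]
contact_force: [-1.6, 5.1, 6.4]
opening: 0.176
```

```bash
python3 -c "
from h import *
need(483,-15.3,50,11.65)
im=r.grab_frame('wrist');cv2.imwrite('pics/w12.png',im)
"
```

```text
clock 20.02 pos [472.3 -20.5  49.6] yaw 11.67 rot [-3.1414e+00 -7.0000e-04  2.0370e-01] F [-1.6  5.1  6.4] M [0.79 0.21 0.05] open 0.176
turn units 0.003  shift(before-turn axes) [ 0.385 -0.098 -0.013]  (after-turn axes) [ 0.385 -0.098 -0.013]
```

View pics/w12.png

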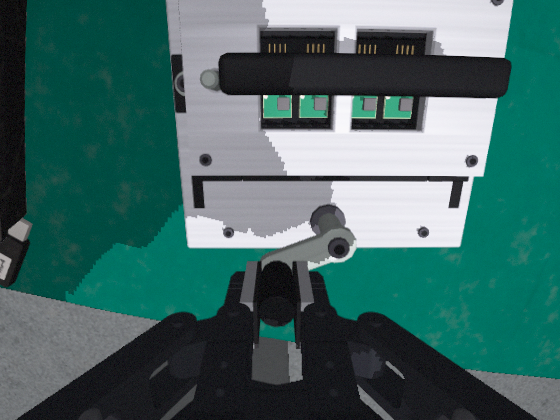

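Knob gripped. Swinging it along the arc, in two parts.

Call:
carry_out:
  rows: "0 0.15 -0.05 0 0;0 0.15 -0.025 0 0;0 0.17 0 0 0;0 0.17 0.015 0 0;0 0.16 0.05 0 0;0 0.16 0.065 0 0;0 0.14 0.09 0 0;0 0.13 0.115 0 0;0 0 0 0 0"

```text
clock: 21.2
eef_pos: [513.0, -17.1, 50.0]
tcp_rot: [-3.137, -0.007, 0.2]
contact_force: [8.1, 31.5, -2.0]
opening: 0.171
```

```bash
python3 -c "
from h import *
need(523.4,-42.7,49,11.65)
"
```

```text
clock 21.20 pos [513.  -17.1  50. ] yaw 11.47 rot [-3.1372 -0.0071  0.2002] F [ 8.1 31.5 -2. ] M [ 5.04 -1.28 -0.39] open 0.171
turn units -0.022  shift(before-turn axes) [0.169 0.905 0.032]  (after-turn axes) [0.166 0.905 0.032]
```

Force rose to 31 N, so the knob isn't following as planned. Looking.

```bash
python3 -c "
from h import *
im=r.grab_frame('wrist');cv2.imwrite('pics/w13.png',im)
s=r.grab_frame('scene');cv2.imwrite('pics/s13.png',cv2.resize(s[220:350,160:320],None,fx=5,fy=4.6,interpolation=cv2.INTER_CUBIC))
print(r.sense()['contact_force'])
"
```

```text
[ 8.2525399  31.66802786 -1.70455512]
```

View pics/w13.png

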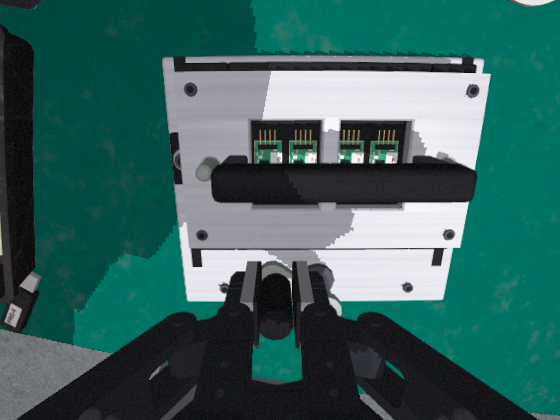

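View pics/s13.png

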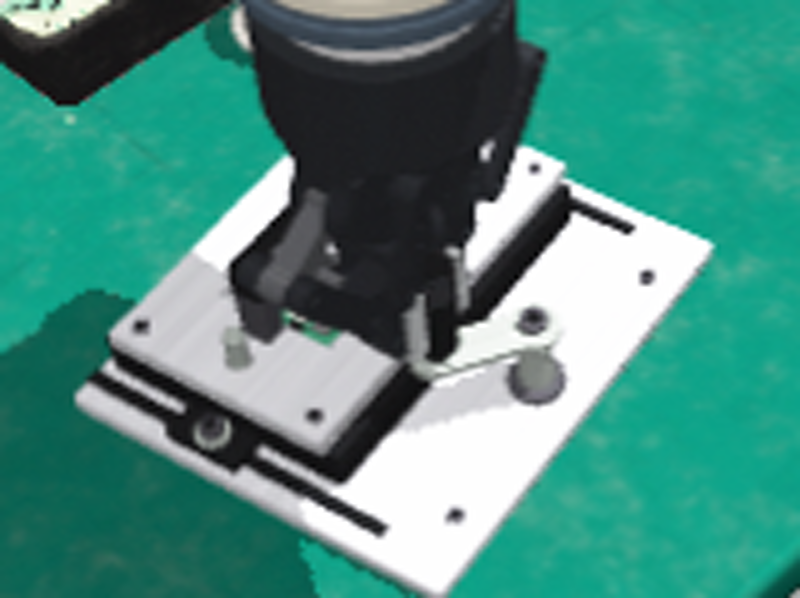

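The latch has turned to about 0.7 rad, but the knob slid back in the flat pads instead of following. I'll loosen to a fork and push the knob with the +y finger for the remainder.

Call:
carry_out:
  rows: "0.25 0 0 0 0;0.25 0 0 0 0;0.25 0.1 0.05 0 0;0.25 0.1 0.1 0 0;0.25 0 0.12 0 0;0.25 0 0.12 0 0;0.25 0 0 0 0"

```text
clock: 22.18
eef_pos: [518.8, -31.3, 49.4]
tcp_rot: [3.141, -0.002, 0.204]
contact_force: [0.7, 3.2, 0.4]
opening: 0.248
```

```bash
python3 -c "
from h import *
need(523.4,-42.7,49,11.65)
"
```

```text
clock 22.18 pos [518.8 -31.3  49.4] yaw 11.67 rot [ 3.1413e+00 -1.6000e-03  2.0360e-01] F [0.7 3.2 0.4] M [ 0.47 -0.18  0.01] open 0.248
turn units 0.002  shift(before-turn axes) [0.073 0.404 0.014]  (after-turn axes) [0.073 0.404 0.014]
```

Call:
carry_out:
  rows: "0.25 0.03 0.1 0 0;0.25 0.02 0.1 0 0;0.25 0.02 0.1 0 0;0.25 0 0.08 0 0;0.25 0 0.05 0 0;0.25 0 0 0 0"

```text
clock: 22.92
eef_pos: [522.4, -43.8, 49.0]
tcp_rot: [3.141, 0.001, 0.204]
contact_force: [-0.3, 0.3, -0.8]
opening: 0.251
```

```bash
python3 -c "
from h import *
need(523.4,-42.7,49,11.65)
cv2.imwrite('pics/w14.png',r.grab_frame('wrist'))
"
```

```text
clock 22.93 pos [522.4 -43.8  49. ] yaw 11.68 rot [3.1414e+00 6.0000e-04 2.0380e-01] F [-0.3  0.3 -0.8] M [ 0.04 -0.01 -0.02] open 0.251
turn units 0.003  shift(before-turn axes) [ 0.041 -0.028 -0.   ]  (after-turn axes) [ 0.041 -0.028 -0.   ]
```

View pics/w14.png

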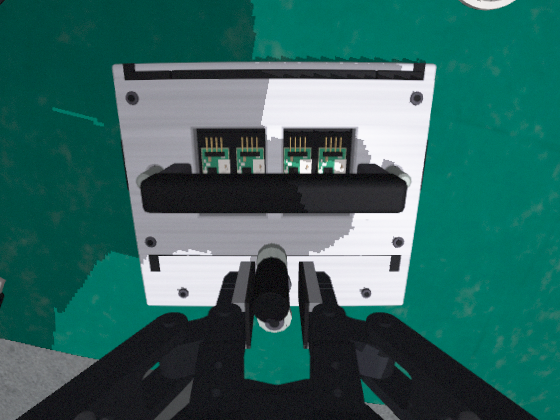

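Call:
carry_out:
  rows: "0.25 0 0.05 0 0;0.25 0 0.04 0 0;0.25 0 0 0 0"

```text
clock: 23.35
eef_pos: [523.1, -46.0, 49.0]
tcp_rot: [-3.141, 0.0, 0.204]
contact_force: [0.8, 2.6, -0.4]
opening: 0.249
```

Call:
carry_out:
  rows: "0.25 0 0.04 0 0;0.25 0 0 0 0"

```text
clock: 23.6
eef_pos: [523.2, -46.3, 49.0]
tcp_rot: [-3.14, 0.0, 0.203]
contact_force: [1.0, 9.9, -0.5]
opening: 0.251
```

```bash
python3 -c "
from h import *
need(523.4,-42.7,49,11.65)
cv2.imwrite('pics/w15.png',r.grab_frame('wrist'))
"
```

```text
clock 23.60 pos [523.2 -46.3  49. ] yaw 11.64 rot [-3.140e+00  3.000e-04  2.032e-01] F [ 1.   9.9 -0.5] M [ 1.63 -0.04 -0.07] open 0.251
turn units -0.001  shift(before-turn axes) [ 0.031 -0.115 -0.   ]  (after-turn axes) [ 0.031 -0.115 -0.   ]
```

View pics/w15.png

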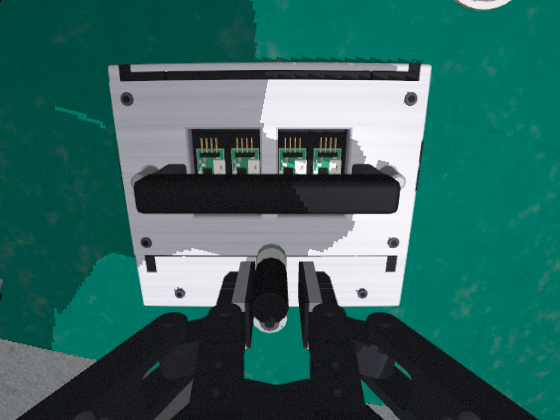

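Force rose to 10 N with no more travel, so the latch is at its end stop. I'll centre the fork, then rise straight up and check.

Call:
carry_out:
  rows: "0.25 0 -0.08 0 0;0.3 0 -0.02 0 0;0.3 0 0 -0.2 0;0.3 0 0 -0.4 0;0.3 0 0 -0.6 0;0.3 0 0 -0.8 0;0.3 0 0 -0.8 0;0.3 -0.8 0 -0.4 0;0.3 -1 0 -0.2 0;0.3 -1 0 0 0;0.3 -0.6 0 0 0;0.3 0 0 0 0"

```text
clock: 25.15
eef_pos: [422.5, -65.2, 151.6]
tcp_rot: [3.141, -0.001, 0.203]
contact_force: [0.4, 0.3, -0.2]
opening: 0.297
```

```bash
python3 -c "
from h import *
need(523.4,-42.7,49,11.65)
w=r.grab_frame('wrist');cv2.imwrite('pics/w16.png',w)
s=r.grab_frame('scene');cv2.imwrite('pics/s16.png',cv2.resize(s[220:350,160:320],None,fx=5,fy=4.6,interpolation=cv2.INTER_CUBIC))
cv2.imwrite('pics/s16f.png',s)
t=r.grab_frame('top');cv2.imwrite('pics/t16.png',t[100:320,100:400])
import pickle;pickle.dump(cal('wrist'),open('w16.pkl','wb'))
"
```

```text
clock 25.15 pos [422.5 -65.2 151.6] yaw 11.64 rot [ 3.1413e+00 -6.0000e-04  2.0310e-01] F [ 0.4  0.3 -0.2] M [ 0.03  0.   -0.03] open 0.297
turn units -0.002  shift(before-turn axes) [ 3.445 -0.056  3.42 ]  (after-turn axes) [ 3.445 -0.055  3.42 ]
```

View pics/w16.png

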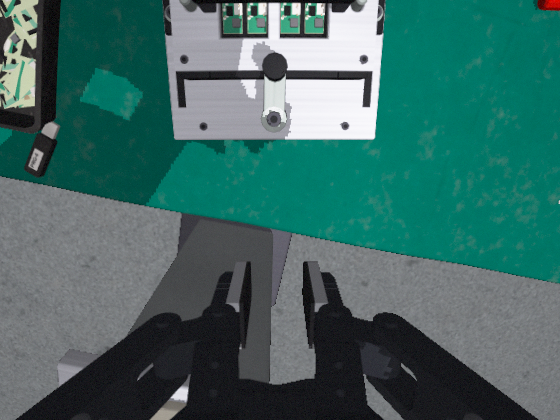

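View pics/s16.png

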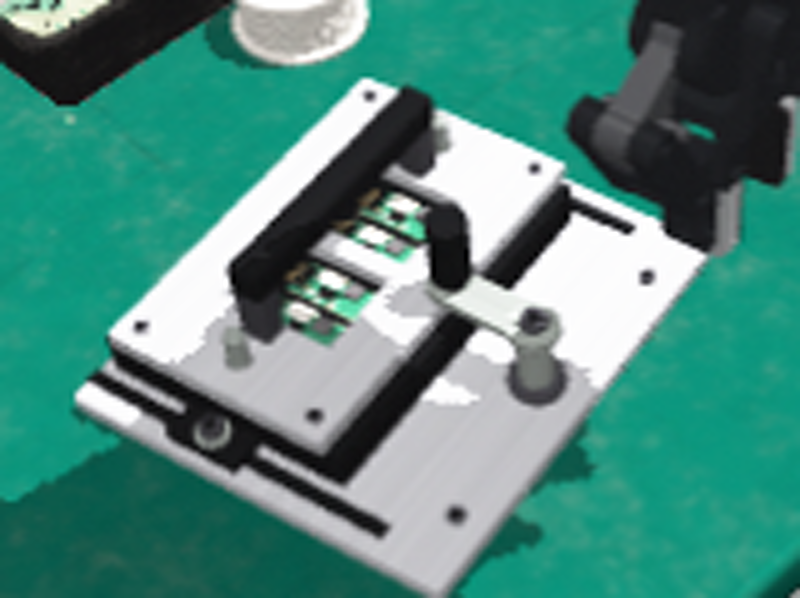

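View pics/t16.png

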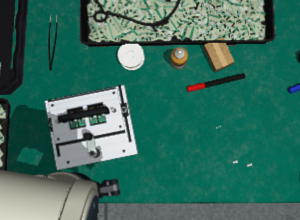

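The latch points straight across the plate's near edge (wrist: pivot (273,118), knob (275,65)). The plate is flat and the flux bottle is still at top (279,157). One numeric check, then I'll hand in.

```bash
python3 -c "
from h import *
import pickle
c=pickle.load(open('w16.pkl','rb'));k=plane(c,275,65,88)[:2];p=np.array([489.9,-48.6]);d=k-p;a=np.radians(11.65)
print(k,'r',np.hypot(*d),'angle',np.arctan2(d@[np.cos(a),np.sin(a)],d@[-np.sin(a),np.cos(a)]))
print(r.sign_off(), r.sense()['clock'])"
```

```text
[525.71900419 -42.49953754] r 36.334786411614395 angle 1.6054322812907367
the job is handed in; nothing more can be done
the job is handed in; nothing more can be done
```

The plate is home on the nest and the latch is over its edge. I handed the job in at about 25 s, with the gripper clear of everything.

- **Plate:** Two fixed views and the wrist camera put the nest about +8.4 mm along its slots. I lowered the plate with the pin in view through the hole. It sank freely until it met the nest, and my final press reached 18 N. The height matched fully home to about 0.5 mm. After release, both pin tops stood above the plate and it looked flat all round.
- **Latch:** I swung it to its end stop, where the force rose to 10 N with no more travel. The last image gave an angle of 1.605 rad, against a stop at 1.6. The knob radius in that image came out at 36 mm instead of 34, so the angle carries a few hundredths of a radian of error.
- **Flux bottle:** It is still standing in the same place in the top view.

**What went wrong along the way:**
- **First grasp:** It closed on air. The fingertips measured about 35 mm farther back than the stated tool frame, so I took grasp heights from the pictures.
- **Gripping the knob:** It slipped along the pads partway through the swing. The wrist force peaked at about 33 N, so I finished by pushing the knob with one finger.

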